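# Put the washed glaze cups away, fetching one from behind the hot-plate guard

### The job

Put the washed glaze cups away for the night: every cup that stands mouth-down goes, still mouth-down, onto one of the cups standing mouth-up on the ware board, rim squarely on rim, one to each. One washed cup has slid behind the guard of the hot plate, so take the hook from its cradles on top of the guard and draw that cup out with it, keeping your hand out from behind the guard, then lay the hook back across both cradles the way it lay. Leave the ware board's cups upright and do not knock the jar, saucer or bottle about.

Things in the scene. Friction and masses are not known exactly. Their poses are not given: they have to be found in the camera images.
- guard: grey drying hot plate with its fixed bar guard, bolted down. Origin: on the bench under the middle of the guard's front grille; -x is the worker's side, +x leads in behind the guard, y along the front. Hot-plate face at x = 210 mm (box 300 deep, 400 wide, 115 high, two vases on it to 245 mm). Steel-bar roof from the grille to the box, its top 155 mm up; ends barred too
- grille (a point): middle of the guard's front grille, on the underside of its lowest bar, 91 mm above the bench; axes as the guard's. Horizontal bars up to 155 mm above the bench, 8 mm thick, between two 12 mm square posts at y = -210 and +210 mm; below the lowest bar the way in is open between the posts
- rest (a point): point on the cradles under hook_grip as the hook lies; guard x = 150, y = 30, z = 164 mm; axes as the guard's. The two cradles stand on the roof at guard y = +90 and -100 mm: flat bars 14 mm wide along x, top at 164 mm, stops 20 mm higher at x = 105 and 195 mm (82 mm clear between). The handle lies on the one at +90, the rod on the other, hook's x along guard -y
- hook: hand hook: wooden handle 110 x 24 x 28 mm (x, y, z), steel rod 8 mm thick from its front, flat sideways hook at the end. Origin: centre of the handle's underside; x along the rod to the hooked end, z up as it lies. The rod's centreline is 6 mm above the underside, straight to x = 265 mm, then square to -y for 70 mm, then a lip back to (x 247, y -80 mm). 0.14 kg, loose
- hook_grip (a point): where to grip the hook, near its balance point, on the handle: x = 30, y = 0, z = 16 mm in the hook's frame; fingers close along the hook's y (24 mm wide)
- pot1: small squat glazed cup standing mouth-UP, empty, on the ware board (8 mm thick); 46 mm high, foot 40 mm across, widest 60 mm at 22 mm up, flat rim 52 mm outside and 36 mm inside. Origin: centre of its foot (underside), z up through the mouth; the rim is 46 mm above it. 0.11 kg, loose
- pot2: small squat glazed cup standing mouth-UP, empty, on the ware board (8 mm thick); 46 mm high, foot 40 mm across, widest 60 mm at 22 mm up, flat rim 52 mm outside and 36 mm inside. Origin: centre of its foot (underside), z up through the mouth; the rim is 46 mm above it. 0.11 kg, loose
- pot3: small squat glazed cup standing mouth-UP, empty, on the ware board (8 mm thick); 46 mm high, foot 40 mm across, widest 60 mm at 22 mm up, flat rim 52 mm outside and 36 mm inside. Origin: centre of its foot (underside), z up through the mouth; the rim is 46 mm above it. 0.11 kg, loose
- pot4: small squat glazed cup standing mouth-UP, empty, on the ware board (8 mm thick); 46 mm high, foot 40 mm across, widest 60 mm at 22 mm up, flat rim 52 mm outside and 36 mm inside. Origin: centre of its foot (underside), z up through the mouth; the rim is 46 mm above it. 0.11 kg, loose
- pot5: small squat glazed cup standing mouth-UP, empty, on the ware board (8 mm thick); 46 mm high, foot 40 mm across, widest 60 mm at 22 mm up, flat rim 52 mm outside and 36 mm inside. Origin: centre of its foot (underside), z up through the mouth; the rim is 46 mm above it. 0.11 kg, loose
- cup1: washed glazed cup standing mouth-DOWN on the draining board (10 mm thick), same cup as the pots: 46 mm high, flat rim 52 mm outside below, widest 60 mm at 24 mm up, foot 40 mm across on top. Origin: centre of its mouth in the rim plane (underside as it stands), z up through the foot. 0.11 kg, loose; may be absent
- cup2: washed glazed cup standing mouth-DOWN on the draining board (10 mm thick), same cup as the pots: 46 mm high, flat rim 52 mm outside below, widest 60 mm at 24 mm up, foot 40 mm across on top. Origin: centre of its mouth in the rim plane (underside as it stands), z up through the foot. 0.11 kg, loose; may be absent
- cup3: washed glazed cup standing mouth-DOWN on the draining board (10 mm thick), same cup as the pots: 46 mm high, flat rim 52 mm outside below, widest 60 mm at 24 mm up, foot 40 mm across on top. Origin: centre of its mouth in the rim plane (underside as it stands), z up through the foot. 0.11 kg, loose; may be absent
- cup4: washed glazed cup standing mouth-DOWN on the draining board (10 mm thick), same cup as the pots: 46 mm high, flat rim 52 mm outside below, widest 60 mm at 24 mm up, foot 40 mm across on top. Origin: centre of its mouth in the rim plane (underside as it stands), z up through the foot. 0.11 kg, loose; may be absent
- stray: the washed cup that slid away: same cup as the other mouth-down ones (46 mm high, widest 60 mm at 24 mm up, rim 52 mm outside), standing mouth-down on the bench behind the guard, between its grille and the hot-plate box. Origin: centre of its mouth (underside as it stands), z up. 0.11 kg, loose; slides easily when pulled
- ware_board: fixed plywood board 200 x 280 x 8 mm (x, y, z) with six places 95 mm apart in x and 80 mm in y; five pots and the jar stand on it. Origin: centre of its underside
- drain_board: fixed green plastic draining board 130 x 360 x 10 mm (x, y, z), flat top; the washed cups stand in a row along its y. Origin: centre of its underside
- jar: bystander: glass jar with a white lid, 48 mm across, 60 mm high, loose, on one of the ware board's places. Origin: centre of its underside
- saucer: bystander: white saucer 90 mm across, 16 mm high, loose on the bench beyond the ware board. Origin: centre of its underside
- bottle: bystander: green bottle 60 mm across, 170 mm high, loose on the bench beyond the draining board. Origin: centre of its underside
Things that resemble listed ones, but are neither listed nor needed, are in the scene too. What is shaped like the stray but red is not meant.

How it is judged:
By the outcome, as a careful person would: the job done as asked, in the order asked, and still so for the second after the job is handed in, with the robot touching nothing.
Of cup1, cup2, cup3, cup4 only 2 to 4 are there at a start; the rules pass over those that are not, and their reading is None.
At some moment in a run one of pot1, pot2, pot3, pot4, pot5 may be knocked a few centimetres aside while the robot is not near it.
Once in a run the grip may slacken for a moment while it holds something.
It also fails if it takes over 210 s, if anything falls off the work surface, if the arm or the gripper's body presses on something with over 40 N, if the wrist force passes 120 N, or if a joint passes its speed limit or range.

### The arm

A 7-joint arm with a two-finger parallel gripper is mounted at the origin on the work surface. World frame = base frame: x ahead of the robot, y to its left, z up, the work surface at z = 0. Lengths are in m, angles in rad, forces in N, time in s.
With the tool pointing down it reaches from about 0.4 to 0.875 m from the base axis. Payload 19.3 kg.
Tool frame: the origin (TCP) lies between the finger pads, 19 mm behind the fingertips; this is the grasp point; z points along the fingers, y is the line along which they close (so a half turn about z gives the same grasp; the last joint's range is limited). The gripper opens to 85 mm and grips with 20 to 120 N. Pads are 22 mm wide; open, the fingers measure 114 mm over their backs; the gripper's body (76 mm by 85 mm) begins 54 mm behind the grasp point. The pads swing forward as they close: fully open they stand 13 mm farther back than shut.
Start: joints at [-1.382, 0.521, -0.036, 1.599, 0.021, 1.021, -0.113], TCP at [0.16, 0.604, 0.25] pointing down, gripper open.
Joint ranges: [-2.91, 2.91], [-0.3, 2.13], [-1.5, 1.42], [0.17, 2.43], [-1.26, 4.41], [0.16, 1.93], [-2.52, 2.52]. Speed limits (rad/s): [1.89, 1.89, 2.39, 2.39, 3.01, 3.01, 3.01].

### API

Orientations are given as [roll, pitch, yaw] about the fixed x, y, z axes, in that order (R = Rz(yaw) Ry(pitch) Rx(roll)).
In Python, from workcell import monitor, optics, job_done gives the robot as it stands.
- The arm moves only by the shell command python3 -m handwheel 'ROWS' [FORCE]. ROWS is JSON, a list of rows, each an object of numbers: "dx", "dy", "dz": the shift along the tool's x, y, z in cm; "wx", "wy", "wz": the turn, a rotation vector about the tool's x, y, z in rad; "claw": the opening in per cent of the stroke, from 0 (shut) to 100 (fully open). A call has 1 to 8 rows; each row shifts and turns the commanded pose from where the row before left it, along the tool's axes as they then stand; what a row does not reach is not made up. A row lasts 1/8 s, in which the tool goes at most 62.5 mm and 10.7 degrees, less where a joint would pass 70% of its speed; a pose out of reach is approached as far as the arm can. A call with a gripper value outside its range is refused whole. The fingers move at their own pace and stop on an object; FORCE is the grip in N (left out, the last holds). Time passes only in rows, so rows that do not move let the fingers close. It gives the time, the measured TCP pose, the force, the opening and the grip force at its end, in the units of the state.
- monitor.observe(): the state, without advancing time (a new reading comes with each control period).
- optics.grab_frame(name): name is "scene" or "top"; returns a dict with "frame" (400x640x3 uint8, blue, green, red), "fovy" (degrees; the focal length in pixels is half the picture's height over the tangent of half this angle, whatever the lens; pixels are square), "cx", "cy" (the principal point, pixels), "R" (3x3) and "t" (3): a world point X has camera coordinates R X + t. Camera axes: x right, y down, z forward; pixel columns grow to the right and rows downward; lengths in m; the calibration is good to about 2 mm. A picture is of the moment at which its call begins. There is no depth.
- job_done(): hands the job in; it is judged then, once.
Trained networks look in the newest picture that a camera, given by its name, has taken for a name from the list of things; names that differ only in an ending like _2 or _b are one class to them, and where a whole thing is asked for, a point or a joint stands for the part that bears it (a point fixed in the world has none). Each returns a list of dicts, best first, with "p" (0 to 1); they miss things now and then, are a little off and sometimes report something else, mostly with a low value. They report only what shows in the picture. A call takes as long as a camera call. They do not tell look-alikes from the thing itself.
- optics.masks_of(name, camera): "region" (400x640 bool, what is visible of it) and "rect" ([left, top, width, height] in pixels, round what is visible of it).
The state is a dict: "clock": time; "qpos": joint angles; "qd": joint speeds; "joint_efforts": joint torques, N m; "position": TCP position; "tool_rot": TCP orientation; "force": force on the tool from outside, world axes, zero at the start; "moment": the same for the moment, N m; "grip_width": finger opening in m; "finger_force": force on a finger pad.
Only numpy, scipy, OpenCV 4.12 (cv2) and the standard library are available. Lean on these libraries where they do the work, as an engineer would, in place of code of your own. Each camera call takes 0.05 s, during which the arm holds its last target. There are 200 camera calls.

## Working session

There is one attempt and no reset: what is moved stays moved. The work goes in short steps, Python scripts to look and compute and a shell command to move; the robot and the scene stay as the last step left them, time stands still between calls to the robot, and variables do not carry over. Pictures are saved under pics/ and viewed, at most 14 in all, crops included, and the job is handed in when it is done.

```bash
mkdir -p pics; ls; python3 - <<'E'
from workcell import monitor, optics
import cv2
s=monitor.observe(); print(s)
for n in("scene","top"):
    f=optics.grab_frame(n); cv2.imwrite(f"pics/{n}0.png",f["frame"]); print(n,f["fovy"],f["cx"],f["cy"],f["R"],f["t"])
E
```

```text
pics
{'clock': 0.0, 'qpos': array([-1.38217926,  0.52201118, -0.03630551,  1.60000206,  0.02121661,
        1.02110215, -0.11281805]), 'qd': array([ 0.00031339,  0.00097556,  0.00093876, -0.00105304, -0.00061544,
        0.00173975, -0.00020899]), 'joint_efforts': array([ 4.02791047e-04, -9.27094102e+01,  1.97985403e+00, -3.69938099e+01,
        1.79000222e-02,  8.08559242e-03, -2.46337623e-05]), 'position': array([0.15993073, 0.60386464, 0.24942987]), 'tool_rot': array([-3.14046020e+00,  1.06416972e-04,  2.88273722e+00]), 'force': array([-5.41560357e-01, -3.98427088e-04,  9.04268610e-02]), 'moment': array([0.00526372, 0.00605132, 0.036774  ]), 'finger_force': 0.0, 'grip_width': 0.08528552024244497}
scene 43.28106547346397 315.72214116035815 205.20176936125398 [[-0.02929985  0.99953156  0.00884149]
 [ 0.70392106  0.0269128  -0.70976816]
 [-0.70967363 -0.01457239 -0.70437986]] [-0.00944819 -0.28019915  1.80768606]
top 51.337792210341334 303.22537410188045 202.35961780000528 [[ 1.77615745e-02 -9.99838885e-01  2.59439762e-03]
 [-9.89433883e-01 -1.79500499e-02 -1.43869342e-01]
 [ 1.43892732e-01 -1.16388689e-05 -9.89593291e-01]] [-0.00314213  0.52841783  1.183347  ]
```

View pics/scene0.png

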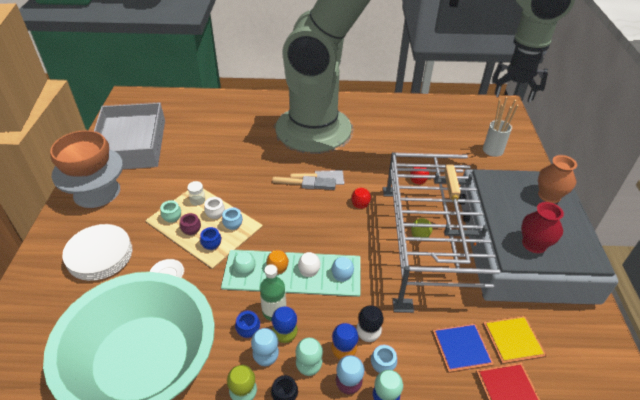

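View pics/top0.png

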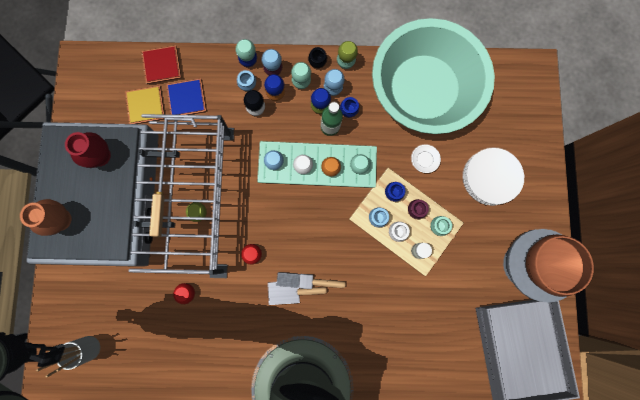

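The scene view shows the guard on the right with the hook handle at (453,180) and an olive cup behind the grille at (422,228). Four cups stand on the green drain board at (244,262), (277,261), (309,264) and (343,268). The ware board holds five pots and the white-lidded jar. There are red balls or cups outside the guard, and the finished stacks at the bottom are decoys.

```bash
cat > h.py <<'E'
import numpy as np, cv2
from workcell import monitor, optics
from scipy.optimize import least_squares
def cam(n):
    f=optics.grab_frame(n); f["f"]=200/np.tan(np.radians(f["fovy"])/2); return f
def proj(c,X):
    p=np.atleast_2d(X)@np.array(c["R"]).T+c["t"]; return p[:,:2]/p[:,2:]*c["f"]+[c["cx"],c["cy"]]
def ray(c,uv,z):
    d=np.array(c["R"]).T@np.array([(uv[0]-c["cx"])/c["f"],(uv[1]-c["cy"])/c["f"],1]); o=-np.array(c["R"]).T@c["t"]
    return o+d*(z-o[2])/d[2]
A=np.linspace(0,2*np.pi,40,endpoint=False)
DOWN=[(0,26),(24,30),(46,20)]; UP=[(0,20),(22,30),(46,26)]; JAR=[(0,24),(60,24)]; BOT=[(0,30),(100,30),(170,12)]
def model(prof): return np.array([[r*np.cos(a),r*np.sin(a),z] for z,r in prof for a in A])/1000
def ctr(c,prof,x,y,z):
    p=proj(c,model(prof)+[x,y,z]); return np.r_[(p.min(0)+p.max(0))/2,p.max(0)-p.min(0)]
def rc(r): l,t,w,h=r; return np.array([l+w/2-.5,t+h/2-.5,w,h])
def fit(cs,rects,prof,z):
    "cs cams, rects rect list -> x,y, residual px"
    x0=ray(cs[0],rc(rects[0])[:2],z+.023)[:2]
    s=least_squares(lambda q:np.concatenate([(ctr(c,prof,*q,z)-rc(r))[:2] for c,r in zip(cs,rects)]),x0)
    return s.x,s.fun
def find(name,prof,z,pmin=.3,cams=None):
    ct=cams or (cam("top"),cam("scene"))
    T=[m for m in optics.masks_of(name,"top") if m["p"]>pmin]; S=[m for m in optics.masks_of(name,"scene") if m["p"]>pmin]
    out=[]
    for m in T:
        x,_=fit([ct[0]],[m["rect"]],prof,z); e=ctr(ct[1],prof,*x,z)
        b=min(S,key=lambda k:np.linalg.norm(rc(k["rect"])[:2]-e[:2]),default=None)
        if b is not None and np.linalg.norm(rc(b["rect"])[:2]-e[:2])<12:
            q,f=fit(ct,[m["rect"],b["rect"]],prof,z); out.append((round(m["p"],2),round(b["p"],2),q.round(4),np.round(f,1),m["rect"]))
        else: out.append((round(m["p"],2),None,x.round(4),None,m["rect"]))
    return out
E
python3 - <<'E'
from h import *
C=(cam("top"),cam("scene"))
for n,p,z in(("cup1",DOWN,.01),("pot1",UP,.008),("stray",DOWN,0),("jar",JAR,.008),("saucer",[(0,30),(16,45)],0),("bottle",BOT,0)):
    print(n)
    for o in find(n,p,z,.2,C): print("  ",*o)
im={}
for n in("guard","hook"):
    for c in("top","scene"):
        for m in optics.masks_of(n,c)[:2]: print(n,c,round(m["p"],2),m["rect"],m["region"].sum())
f=C[0]["frame"]; cv2.imwrite("pics/tg.png",cv2.resize(f[100:285,110:270],None,fx=3.2,fy=3.2,interpolation=2)[:600])
f=C[1]["frame"]; cv2.imwrite("pics/sg.png",cv2.resize(f[140:315,370:520],None,fx=3.4,fy=3.4,interpolation=2))
E
```

```text
cup1
   0.89 0.56 [0.6583 0.0971] [ 1.3 -0.1  1.2 -0.1] [264.6, 149.6, 16.4, 20.5]
   0.75 0.66 [ 0.6545 -0.1596] [ 0.7 -1.4  0.6 -1.4] [349.8, 153.9, 19.0, 20.1]
   0.74 0.6 [ 0.6425 -0.0707] [ 1.6 -0.2  1.5 -0.1] [320.8, 154.4, 15.5, 23.5]
   0.73 0.94 [0.6432 0.0059] [ 0.3 -1.5  0.3 -1.6] [293.5, 157.8, 21.5, 17.9]
pot1
   0.91 0.59 [ 0.572  -0.2715] [1.  0.6 0.9 1. ] [386.4, 177.6, 20.9, 24.2]
   0.78 0.88 [ 0.4647 -0.4005] [ 0.1 -1.4  0.1 -1.9] [431.8, 220.8, 21.8, 15.8]
   0.76 0.54 [ 0.4554 -0.2712] [ 0.1 -0.4  0.1 -0.5] [388.6, 222.4, 19.3, 15.2]
   0.73 0.84 [ 0.521  -0.3312] [ 0.6 -0.1  0.6  0.1] [406.8, 197.5, 22.3, 20.8]
   0.58 0.65 [ 0.4883 -0.2176] [-0.  -0.8  0.  -1. ] [370.2, 208.0, 19.2, 21.8]
stray
   0.92 0.63 [0.2709 0.3405] [ 1.5 -1.2  1.7 -2.5] [173.4, 278.4, 23.1, 25.6]
   0.73 0.52 [0.3793 0.1589] [-0.2 -0.6 -0.2 -0.9] [239.2, 243.1, 23.1, 21.5]
   0.68 0.72 [0.4997 0.3224] [0.8 1.8 0.8 2.1] [185.9, 200.7, 20.5, 17.6]
   0.36 None [ 0.6485 -0.0357] None [257.6, 142.1, 121.6, 44.9]
jar
   0.73 0.87 [ 0.3997 -0.3363] [-1.  -0.8 -1.  -1.5] [413.7, 240.3, 17.9, 18.7]
saucer
   0.96 0.75 [ 0.6688 -0.3599] [-0.8  1.5 -0.7  1.4] [413.1, 145.2, 25.6, 27.4]
bottle
   0.9 0.71 [ 0.7728 -0.0737] [-0.9 -0.3 -0.7 -0.4] [321.8, 104.9, 22.9, 30.4]
guard top 0.95 [21.5, 111.8, 213.6, 165.4] 20847
guard scene 0.68 [383.3, 153.1, 235.3, 158.2] 21138
hook top 0.88 [149.0, 115.7, 47.5, 117.6] 898
hook top 0.71 [409.7, 240.4, 20.5, 17.6] 278
hook scene 0.92 [429.0, 165.2, 44.2, 99.7] 726
```

View pics/tg.png

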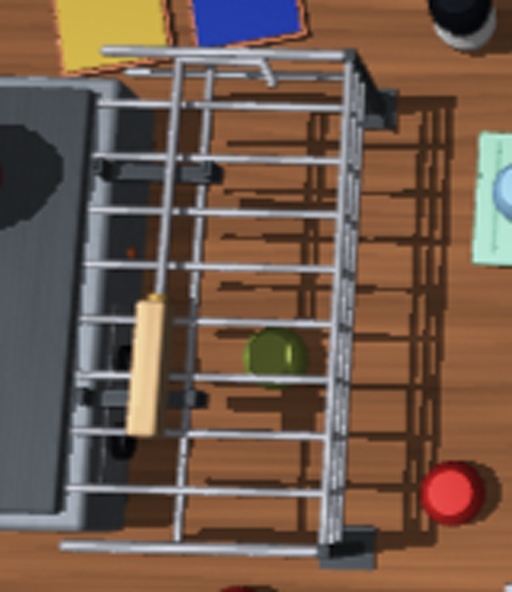

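View pics/sg.png

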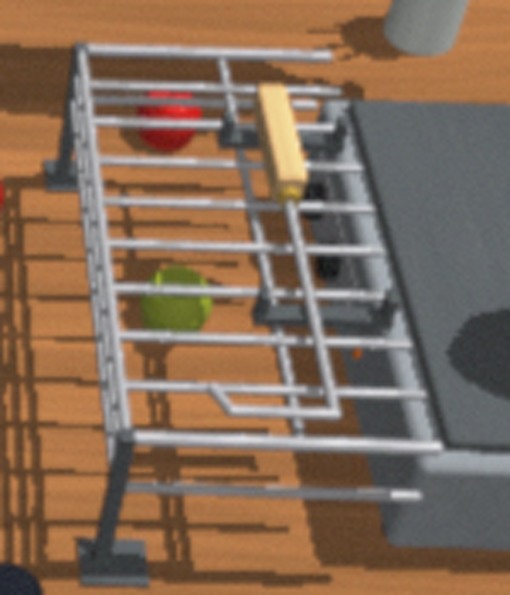

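Top crop: grille post tops at (219,117) and (212,270), handle at (157,213), lip at (194,124), and the olive cup at (196,211) between grille and box. Scene crop: post tops at (393.5,155) and (406,269).

Candidates shaped like the stray, in top-view pixels:
- Olive at (196,210): stands behind the grille and isn't red, so **this is the stray**. The enlarged crop confirms it.
- Red at (251,254): outside the guard.
- Red at (184,293): outside the guard.

```bash
python3 - <<'E'
from h import *
C=(cam("top"),cam("scene"))
t=lambda x,y:(110+x/3.2,100+y/3.2); s=lambda x,y:(370+x/3.4,140+y/3.4)
def T(q,P):
    c,s_=np.cos(q[2]),np.sin(q[2]); P=np.atleast_2d(P); return np.c_[q[0]+c*P[:,0]-s_*P[:,1],q[1]+s_*P[:,0]+c*P[:,1],P[:,2]]
G=np.array([[0,-210,155],[0,210,155]])/1000
ob=[np.array([t(350,55),t(325,545)]),np.array([s(122,438),s(80,50)])]
r=least_squares(lambda q:np.concatenate([(proj(c,T(q,G))-o).ravel() for c,o in zip(C,ob)]),[.5,.2,1.57])
q=r.x; print("guard",q,np.round(r.fun,1))
Rt=T(q,[[.15,.03,.164],[.21,-.2,.115],[.21,.2,.115],[0,0,0]]);print("rest",Rt)
print("proj rest/box",[proj(c,Rt).round(0).tolist() for c in C])
# hook fit: points on hook: handle front underside.. rod front end corner (265,0,6),(265,-70,6),(247,-80,6), handle top ends (-55,0,28),(55,0,28)
H=np.array([[265,0,6],[265,-70,6],[247,-80,6],[-55,0,28],[55,0,28]])/1000+[0,0,.164]
oh=[np.array([t(181,60),t(263,60),t(272,82),t(141,435),t(150,297)]),np.array([s(337,412),s(231,410),s(213,388),s(272,86),s(292,187)])]
r=least_squares(lambda q:np.concatenate([(proj(c,T(q,H))-o).ravel() for c,o in zip(C,oh)]),[.4,.35,0])
print("hook",r.x,np.round(r.fun,1),"grip",T(r.x,[[.03,0,.18]]),"hook dir in guard",r.x[2]-q[2])
g=lambda p:np.array([[np.cos(q[2]),np.sin(q[2])],[-np.sin(q[2]),np.cos(q[2])]])@(np.array(p)-q[:2])
print("grip in guard",g(T(r.x,[[.03,0,.18]])[0,:2]),"stray in guard",g([.4997,.3224]))
E
```

```text
guard [0.53938357 0.24035188 1.56377783] [ 0.4 -2.5 -0.5 -0.   0.3 -1.3 -0.5 -1.9]
rest [[0.51043707 0.39055874 0.164     ]
 [0.74085251 0.44894302 0.115     ]
 [0.34086237 0.4517504  0.115     ]
 [0.53938357 0.24035188 0.        ]]
proj rest/box [[[157.0, 200.0], [148.0, 121.0], [136.0, 264.0], [226.0, 199.0]], [[456.0, 195.0], [492.0, 278.0], [463.0, 168.0], [392.0, 243.0]]]
hook [ 0.47083805  0.38358588 -0.01069231] [-0.8 -2.1 -0.5 -1.4 -0.  -1.7 -0.7 -1.  -0.1 -0.7 -0.9 -0.6 -0.2 -1.2
 -0.3 -0.9 -0.5 -1.8 -0.  -3.8] grip [[0.50083634 0.38326512 0.18      ]] hook dir in guard -1.5744701326514507
grip in guard [0.14263918 0.03954931] stray in guard [0.08176758 0.04025844]
```

```bash
cat > st.py <<'E'
import sys
from h import *
# st.py [x y z [yaw]] : print state and tool-axis shift needed (cm) to reach target
s=monitor.observe(); r=s["tool_rot"]; print("t%.2f"%s["clock"],s["position"].round(4),r.round(4),"q",s["qpos"].round(2),"w%.4f f%.1f"%(s["grip_width"],s["finger_force"]),s["force"].round(1))
if len(sys.argv)>3:
    v=[float(a) for a in sys.argv[1:]]; R=cv2.Rodrigues(np.array([0,0,r[2]]))[0]@cv2.Rodrigues(np.array([0,r[1],0]))[0]@cv2.Rodrigues(np.array([r[0],0,0]))[0]
    print("shift cm",(R.T@(np.array(v[:3])-s["position"])*100).round(2),"dist cm",100*np.linalg.norm(np.array(v[:3])-s["position"]).round(4))
    if len(v)>3:
        Rt=cv2.Rodrigues(np.array([0,0,v[3]]))[0]@np.diag([1,-1,-1]); print("turn",cv2.Rodrigues(R.T@Rt)[0].ravel().round(3), "shift after turn",(Rt.T@(np.array(v[:3])-s["position"])*100).round(2))
E
python3 -m handwheel '[{"dx":-5.5,"dy":-1.8},{"dx":-5.5,"dy":-1.8},{"dx":-5.5,"dy":-1.8},{"dx":-5.5,"dy":-1.8},{"dx":-5.5,"dy":-1.8},{"dx":-5.5,"dy":-1.8},{"dx":-5.5,"dy":-1.8},{}]' 40
python3 -m handwheel '[{"wz":0.18},{"wz":0.18},{"wz":0.18},{"wz":0.18},{"wz":0.18},{"wz":0.18},{"wz":0.18},{"wz":0.18}]' >/dev/null
python3 -m handwheel '[{"wz":0.18},{"wz":0.18},{"wz":0.18},{"wz":0.18},{"wz":0.18},{"wz":0.18},{"wz":0.18},{"wz":0.18}]' >/dev/null
python3 st.py .5 .3835 .25 -0.0107
```

```text
t1.10 [0.16   0.6042 0.25  ] [3.1416 0.     2.8827] q [-1.38  0.52 -0.04  1.6   0.02  1.02 -0.11] w0.0850 f0.0 [ 0.9 -0.3 -0.8]
shift cm [-38.52 -12.63   0.  ] dist cm 40.53
turn [ 0.    -0.     2.893] shift after turn [34.24 21.7   0.  ]schema error: expected keys dx, dy, dz, wx, wy, wz, claw
schema error: expected keys dx, dy, dz, wx, wy, wz, claw
schema error: expected keys dx, dy, dz, wx, wy, wz, claw
```

```bash

python3 -m handwheel '[{"dx":-5.5,"dy":-1.8,"dz":0,"wx":0,"wy":0,"wz":0,"claw":100},{"dx":-5.5,"dy":-1.8,"dz":0,"wx":0,"wy":0,"wz":0,"claw":100},{"dx":-5.5,"dy":-1.8,"dz":0,"wx":0,"wy":0,"wz":0,"claw":100},{"dx":-5.5,"dy":-1.8,"dz":0,"wx":0,"wy":0,"wz":0,"claw":100},{"dx":-5.5,"dy":-1.8,"dz":0,"wx":0,"wy":0,"wz":0,"claw":100},{"dx":-5.5,"dy":-1.8,"dz":0,"wx":0,"wy":0,"wz":0,"claw":100},{"dx":-5.5,"dy":-1.8,"dz":0,"wx":0,"wy":0,"wz":0,"claw":100}]' 40
python3 -m handwheel '[{"dx":0,"dy":0,"dz":0,"wx":0,"wy":0,"wz":0.18,"claw":100},{"dx":0,"dy":0,"dz":0,"wx":0,"wy":0,"wz":0.18,"claw":100},{"dx":0,"dy":0,"dz":0,"wx":0,"wy":0,"wz":0.18,"claw":100},{"dx":0,"dy":0,"dz":0,"wx":0,"wy":0,"wz":0.18,"claw":100},{"dx":0,"dy":0,"dz":0,"wx":0,"wy":0,"wz":0.18,"claw":100},{"dx":0,"dy":0,"dz":0,"wx":0,"wy":0,"wz":0.18,"claw":100},{"dx":0,"dy":0,"dz":0,"wx":0,"wy":0,"wz":0.18,"claw":100},{"dx":0,"dy":0,"dz":0,"wx":0,"wy":0,"wz":0.18,"claw":100}]' >/dev/null
python3 -m handwheel '[{"dx":0,"dy":0,"dz":0,"wx":0,"wy":0,"wz":0.18,"claw":100},{"dx":0,"dy":0,"dz":0,"wx":0,"wy":0,"wz":0.18,"claw":100},{"dx":0,"dy":0,"dz":0,"wx":0,"wy":0,"wz":0.18,"claw":100},{"dx":0,"dy":0,"dz":0,"wx":0,"wy":0,"wz":0.18,"claw":100},{"dx":0,"dy":0,"dz":0,"wx":0,"wy":0,"wz":0.18,"claw":100},{"dx":0,"dy":0,"dz":0,"wx":0,"wy":0,"wz":0.18,"claw":100},{"dx":0,"dy":0,"dz":0,"wx":0,"wy":0,"wz":0.18,"claw":100},{"dx":0,"dy":0,"dz":0,"wx":0,"wy":0,"wz":0.0,"claw":100}]' >/dev/null
python3 st.py .5 .3835 .25 -0.0107
```

```text
clock: 1.98
position: [0.5014, 0.3827, 0.2502]
tool_rot: [3.141, 0.0, 2.883]
force: [-0.1, 0.9, 0.3]
grip_width: 0.0855
finger_force: 0.0
t3.98 [0.4997 0.384  0.2498] [3.141 0.    0.184] q [-1.2   0.64  0.72  1.61 -0.46  1.07 -1.74] w0.0856 f0.0 [-0.1  0.5  1.2]
shift cm [ 0.02  0.06 -0.02] dist cm 0.06
turn [ 0.001 -0.     0.195] shift after turn [ 0.03  0.05 -0.02]
```

```bash

python3 -m handwheel '[{"dx":0,"dy":0,"dz":0,"wx":0,"wy":0,"wz":0.17,"claw":100},{"dx":0,"dy":0,"dz":0,"wx":0,"wy":0,"wz":0.025,"claw":100},{"dx":0,"dy":0,"dz":2,"wx":0,"wy":0,"wz":0,"claw":100},{"dx":0,"dy":0,"dz":2,"wx":0,"wy":0,"wz":0,"claw":100},{"dx":0,"dy":0,"dz":1.5,"wx":0,"wy":0,"wz":0,"claw":100},{"dx":0,"dy":0,"dz":1.3,"wx":0,"wy":0,"wz":0,"claw":100},{"dx":0,"dy":0,"dz":0,"wx":0,"wy":0,"wz":0,"claw":100}]' 40
python3 st.py .5 .3835 .182 -0.0107
python3 - <<'E'
from h import *
f=cam("scene")["frame"]; cv2.imwrite("pics/s2.png",cv2.resize(f[80:300,360:560],None,fx=2.7,fy=2.7,interpolation=2))
E
```

```text
clock: 4.85
position: [0.4996, 0.3835, 0.181]
tool_rot: [3.14, 0.001, -0.012]
force: [0.3, 0.5, 0.0]
grip_width: 0.0855
finger_force: 0.0
t4.85 [0.4996 0.3835 0.181 ] [ 3.1405e+00  1.0000e-03 -1.2000e-02] q [-1.19  0.73  0.71  1.67 -0.56  0.96 -1.86] w0.0855 f0.0 [0.3 0.5 0. ]
shift cm [ 0.04  0.   -0.1 ] dist cm 0.11
turn [ 0.001  0.001 -0.001] shift after turn [ 0.04  0.   -0.1 ]
```

View pics/s2.png

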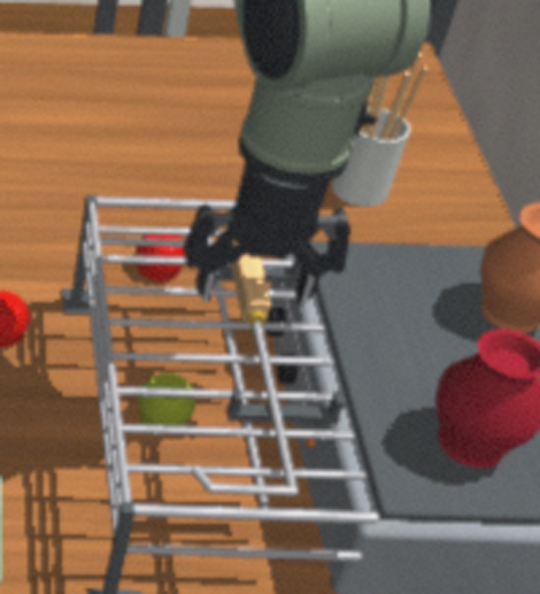

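The open fingers straddle the handle at crop (252,285), well centred. Closing now.

```bash

python3 -m handwheel '[{"dx":0,"dy":0,"dz":0,"wx":0,"wy":0,"wz":0,"claw":0},{"dx":0,"dy":0,"dz":0,"wx":0,"wy":0,"wz":0,"claw":0},{"dx":0,"dy":0,"dz":0,"wx":0,"wy":0,"wz":0,"claw":0},{"dx":0,"dy":0,"dz":0,"wx":0,"wy":0,"wz":0,"claw":0},{"dx":0,"dy":0,"dz":0,"wx":0,"wy":0,"wz":0,"claw":0},{"dx":0,"dy":0,"dz":0,"wx":0,"wy":0,"wz":0,"claw":0},{"dx":0,"dy":0,"dz":0,"wx":0,"wy":0,"wz":0,"claw":0}]' 80
python3 st.py
```

```text
clock: 5.78
position: [0.5, 0.3839, 0.1824]
tool_rot: [-3.141, -0.0, -0.012]
force: [-1.6, -1.0, 5.3]
grip_width: 0.0221
finger_force: 78.2
t5.78 [0.5    0.3839 0.1824] [-3.1412e+00 -3.0000e-04 -1.2200e-02] q [-1.19  0.72  0.71  1.67 -0.56  0.96 -1.86] w0.0221 f78.2 [-1.6 -1.   5.3]
```

```bash

python3 -m handwheel '[{"dx":0,"dy":0,"dz":-0.5,"wx":0,"wy":0,"wz":0,"claw":0},{"dx":0,"dy":0,"dz":-1.5,"wx":0,"wy":0,"wz":0,"claw":0},{"dx":0,"dy":0,"dz":-2,"wx":0,"wy":0,"wz":0,"claw":0},{"dx":0,"dy":0,"dz":-2,"wx":0,"wy":0,"wz":0,"claw":0},{"dx":0,"dy":0,"dz":-2,"wx":0,"wy":0,"wz":0,"claw":0},{"dx":0,"dy":0,"dz":-1,"wx":0,"wy":0,"wz":0,"claw":0},{"dx":0,"dy":0,"dz":0,"wx":0,"wy":0,"wz":0,"claw":0}]' 80
python3 -m handwheel '[{"dx":0,"dy":1.5,"dz":0,"wx":0,"wy":0,"wz":0,"claw":0},{"dx":0,"dy":3,"dz":0,"wx":0,"wy":0,"wz":0,"claw":0},{"dx":0,"dy":4,"dz":0,"wx":0,"wy":0,"wz":0,"claw":0},{"dx":0,"dy":4,"dz":0,"wx":0,"wy":0,"wz":0,"claw":0},{"dx":0,"dy":4,"dz":0,"wx":0,"wy":0,"wz":0,"claw":0},{"dx":0,"dy":4,"dz":0,"wx":0,"wy":0,"wz":0,"claw":0},{"dx":0,"dy":3,"dz":0,"wx":0,"wy":0,"wz":0,"claw":0},{"dx":0,"dy":1.5,"dz":0,"wx":0,"wy":0,"wz":0,"claw":0}]' >/dev/null
python3 -m handwheel '[{"dx":0,"dy":1.5,"dz":0,"wx":0,"wy":0,"wz":-0.05,"claw":0},{"dx":-0.5,"dy":3,"dz":0,"wx":0,"wy":0,"wz":-0.1,"claw":0},{"dx":-1,"dy":3.5,"dz":0,"wx":0,"wy":0,"wz":-0.14,"claw":0},{"dx":0,"dy":3.5,"dz":0,"wx":0,"wy":0,"wz":-0.14,"claw":0},{"dx":0,"dy":2,"dz":0,"wx":0,"wy":0,"wz":-0.14,"claw":0},{"dx":0,"dy":0,"dz":0,"wx":0,"wy":0,"wz":-0.14,"claw":0},{"dx":0,"dy":0,"dz":0,"wx":0,"wy":0,"wz":-0.14,"claw":0},{"dx":0,"dy":0,"dz":0,"wx":0,"wy":0,"wz":-0.14,"claw":0}]' >/dev/null
python3 -m handwheel '[{"dx":0,"dy":0,"dz":0,"wx":0,"wy":0,"wz":-0.14,"claw":0},{"dx":0,"dy":0,"dz":0,"wx":0,"wy":0,"wz":-0.14,"claw":0},{"dx":0,"dy":0,"dz":0,"wx":0,"wy":0,"wz":-0.14,"claw":0},{"dx":0,"dy":0,"dz":0,"wx":0,"wy":0,"wz":-0.14,"claw":0},{"dx":0,"dy":0,"dz":0,"wx":0,"wy":0,"wz":-0.1,"claw":0},{"dx":0,"dy":0,"dz":0,"wx":0,"wy":0,"wz":0,"claw":0}]' 
python3 st.py .465 -.04 .25 1.56
python3 - <<'E'
from h import *
C=(cam("top"),cam("scene"))
for n in("stray","pot1"): 
  for o in find(n,DOWN if n=="stray" else UP,0 if n=="stray" else .008,.3,C): print(n,*o)
f=C[1]["frame"]; cv2.imwrite("pics/s3.png",f)
E
```

```text
clock: 6.65
position: [0.5, 0.384, 0.2728]
tool_rot: [-3.141, -0.001, -0.012]
force: [-0.6, -0.0, -1.9]
grip_width: 0.0226
finger_force: 78.4
clock: 9.4
position: [0.5052, 0.0008, 0.2717]
tool_rot: [-3.141, -0.0, 1.638]
force: [0.2, -0.1, -1.0]
grip_width: 0.0229
finger_force: 78.5
t9.40 [0.5052 0.0008 0.2717] [-3.1411e+00 -1.0000e-04  1.6375e+00] q [-0.46  0.33  0.44  1.9  -0.17  0.95  0.12] w0.0229 f78.5 [ 0.2 -0.1 -1. ]
shift cm [-3.8  -4.28  2.17] dist cm 6.13
turn [-0.    -0.     0.078] shift after turn [-4.12 -3.98  2.17]
stray 0.86 0.47 [0.2647 0.3435] [ 1.  -0.5  1.1 -1.1] [172.1, 281.4, 24.5, 22.5]
stray 0.56 0.58 [0.3801 0.1551] [-0.1  0.1 -0.1  0.1] [242.5, 241.7, 18.8, 22.4]
stray 0.49 0.56 [0.4967 0.3207] [ 1.6 -0.5  1.5 -1. ] [183.9, 202.2, 24.0, 21.2]
pot1 0.84 0.95 [ 0.4897 -0.2137] [ 0.5 -3.1  0.5 -4. ] [369.1, 209.3, 17.7, 22.9]
pot1 0.72 0.55 [ 0.4671 -0.3953] [ 1.1 -1.8  1.1 -2.1] [428.5, 218.4, 22.8, 19.7]
pot1 0.7 0.85 [ 0.4537 -0.2773] [-0.3 -0.6 -0.3 -1. ] [389.2, 222.8, 23.2, 16.2]
pot1 0.67 None [ 0.6475 -0.1587] None [349.8, 152.6, 19.4, 23.9]
pot1 0.64 0.8 [ 0.5731 -0.2657] [0.6 0.3 0.5 0.5] [385.6, 178.6, 19.4, 22.0]
pot1 0.58 0.65 [ 0.5239 -0.329 ] [ 2.4 -0.3  2.3  0.3] [405.8, 198.9, 19.1, 16.6]
```

View pics/s3.png

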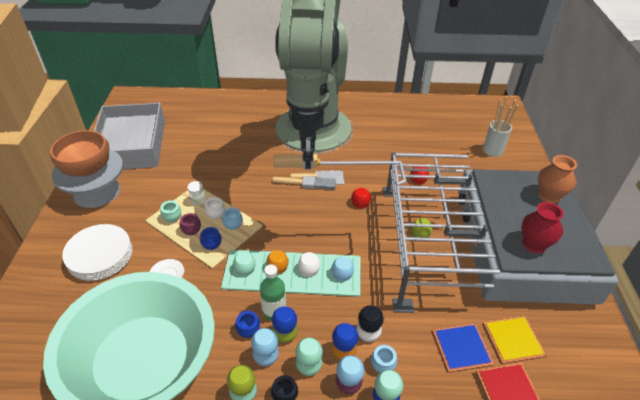

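Hook is held level, pointing right along +y from (310,160). The stray is unmoved at (422,228).

```bash

python3 -m handwheel '[{"dx":0,"dy":0,"dz":0,"wx":0,"wy":0,"wz":0.078,"claw":0},{"dx":-1,"dy":-1.3,"dz":0,"wx":0,"wy":0,"wz":0,"claw":0},{"dx":-2,"dy":-2,"dz":1,"wx":0,"wy":0,"wz":0,"claw":0},{"dx":-1,"dy":-1,"dz":3,"wx":0,"wy":0,"wz":0,"claw":0},{"dx":0,"dy":0,"dz":5,"wx":0,"wy":0,"wz":0,"claw":0},{"dx":0,"dy":0,"dz":5,"wx":0,"wy":0,"wz":0,"claw":0},{"dx":0,"dy":0,"dz":3.5,"wx":0,"wy":0,"wz":0,"claw":0},{"dx":0,"dy":0,"dz":1.5,"wx":0,"wy":0,"wz":0,"claw":0}]' 
python3 st.py .462 .16 .081 1.56
cat > hk.py <<'E'
from h import *
import sys
s=monitor.observe(); y=s["tool_rot"][2]; C=(cam("top"),cam("scene"))
H=np.array([[55,0,6],[160,0,6],[265,0,6],[265,-70,6],[247,-80,6]])/1000-[.0295,0,.0184]
P=H@cv2.Rodrigues(np.array([0,0,y]))[0].T+s["position"]; print(P.round(3).tolist())
o=[]
for c in C:
    f=c["frame"].copy(); p=proj(c,P); m=p.mean(0).astype(int); x0=max(0,min(m[0]-75,490)); y0=max(0,min(m[1]-50,300))
    f=cv2.resize(f[y0:y0+100,x0:x0+150],None,fx=4,fy=4,interpolation=2)[:300] if 0 else cv2.resize(f[y0:y0+100,x0:x0+150],None,fx=4,fy=2*2,interpolation=2)
    for q in p: cv2.circle(f,tuple(((q-[x0,y0]+.5)*4).astype(int)),4,(255,0,255),1)
    o.append(f)
cv2.imwrite(sys.argv[1],cv2.resize(np.vstack(o),None,fx=.75,fy=.75))
E
python3 hk.py pics/h1.png
```

```text
clock: 10.7
position: [0.4608, -0.0393, 0.0808]
tool_rot: [-3.139, 0.0, 1.56]
force: [-0.0, -0.1, -0.9]
grip_width: 0.0226
finger_force: 78.7
t10.70 [ 0.4608 -0.0393  0.0808] [-3.1394e+00  3.0000e-04  1.5602e+00] q [-0.27  0.58  0.3   2.16 -0.38  0.45  0.32] w0.0226 f78.7 [-0.  -0.1 -0.9]
shift cm [19.93 -0.09 -0.02] dist cm 19.93
turn [-0.002  0.     0.   ] shift after turn [19.93 -0.09 -0.02]
[[0.461, -0.014, 0.068], [0.462, 0.091, 0.068], [0.463, 0.196, 0.068], [0.533, 0.195, 0.068], [0.543, 0.177, 0.068]]
```

View pics/h1.png

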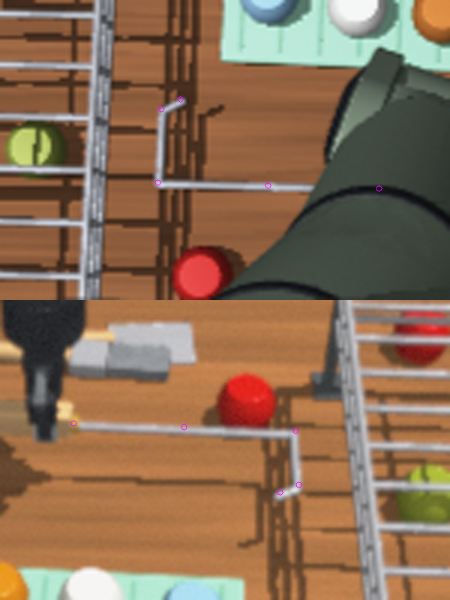

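Projected hook points fall on the seen hook in both views, and the olive cup is in line with the bay. Advancing over the cup under the grille, then lowering behind it.

```bash

python3 -m handwheel '[{"dx":2,"dy":0,"dz":0,"wx":0,"wy":0,"wz":0,"claw":0},{"dx":3,"dy":0,"dz":0,"wx":0,"wy":0,"wz":0,"claw":0},{"dx":3,"dy":0,"dz":0,"wx":0,"wy":0,"wz":0,"claw":0},{"dx":3,"dy":0,"dz":0,"wx":0,"wy":0,"wz":0,"claw":0},{"dx":3,"dy":0,"dz":0,"wx":0,"wy":0,"wz":0,"claw":0},{"dx":3,"dy":0,"dz":0,"wx":0,"wy":0,"wz":0,"claw":0},{"dx":2,"dy":0,"dz":0,"wx":0,"wy":0,"wz":0,"claw":0},{"dx":1,"dy":0,"dz":0,"wx":0,"wy":0,"wz":0,"claw":0}]' 
python3 hk.py pics/h2.png
```

```text
clock: 11.8
position: [0.4646, 0.1625, 0.0834]
tool_rot: [3.14, -0.001, 1.561]
force: [0.3, 0.2, -2.5]
grip_width: 0.0228
finger_force: 78.7
[[0.465, 0.188, 0.071], [0.466, 0.293, 0.071], [0.467, 0.398, 0.071], [0.537, 0.397, 0.071], [0.547, 0.379, 0.071]]
```

View pics/h2.png

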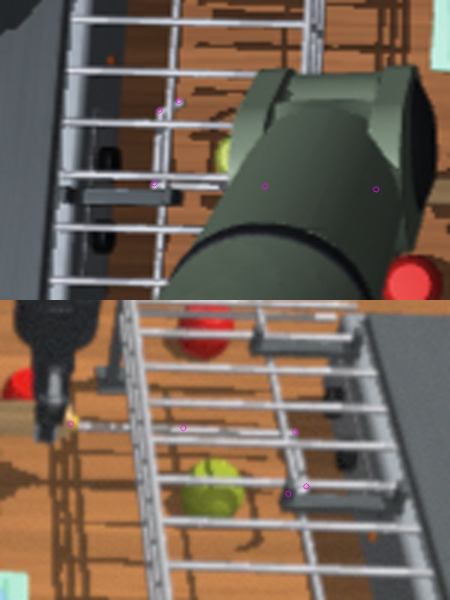

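```bash

python3 -m handwheel '[{"dx":0,"dy":-0.7,"dz":0,"wx":0,"wy":0,"wz":0,"claw":0},{"dx":0,"dy":0,"dz":1,"wx":0,"wy":0,"wz":0,"claw":0},{"dx":0,"dy":0,"dz":1.5,"wx":0,"wy":0,"wz":0,"claw":0},{"dx":0,"dy":0,"dz":1.5,"wx":0,"wy":0,"wz":0,"claw":0},{"dx":0,"dy":0,"dz":1,"wx":0,"wy":0,"wz":0,"claw":0},{"dx":0,"dy":0,"dz":0.5,"wx":0,"wy":0,"wz":0,"claw":0},{"dx":0,"dy":0,"dz":0,"wx":0,"wy":0,"wz":0,"claw":0}]' 
python3 st.py .460 -.045 .0265 1.56
python3 - <<'E'
from h import *
for o in find("stray",DOWN,0,.3): print(*o)
E
```

```text
clock: 12.78
position: [0.4571, 0.1611, 0.0267]
tool_rot: [-3.141, 0.0, 1.56]
force: [0.2, 0.2, -1.9]
grip_width: 0.0225
finger_force: 78.7
t12.78 [0.4571 0.1611 0.0267] [-3.1412e+00  3.0000e-04  1.5596e+00] q [-0.66  0.71  0.26  2.11 -0.49  0.37 -0.01] w0.0225 f78.7 [ 0.2  0.2 -1.9]
shift cm [-20.6    0.52   0.03] dist cm 20.61
turn [-0.  0. -0.] shift after turn [-2.06e+01  5.10e-01  2.00e-02]
0.81 None [0.3748 0.1536] None [239.6, 245.7, 25.4, 18.2]
0.6 0.67 [0.4988 0.3259] [3.8 2.1 3.6 1.8] [185.2, 200.6, 13.7, 17.7]
```

```bash

python3 -m handwheel '[{"dx":-1.5,"dy":0,"dz":0,"wx":0,"wy":0,"wz":0,"claw":0},{"dx":-1.5,"dy":0,"dz":0,"wx":0,"wy":0,"wz":0,"claw":0},{"dx":-0.8,"dy":0,"dz":0,"wx":0,"wy":0,"wz":0,"claw":0},{"dx":-0.8,"dy":0,"dz":0,"wx":0,"wy":0,"wz":0,"claw":0},{"dx":-1,"dy":0,"dz":0,"wx":0,"wy":0,"wz":0,"claw":0},{"dx":-1.2,"dy":0,"dz":0,"wx":0,"wy":0,"wz":0,"claw":0},{"dx":-1.2,"dy":0,"dz":0,"wx":0,"wy":0,"wz":0,"claw":0},{"dx":-1.2,"dy":0,"dz":0,"wx":0,"wy":0,"wz":0,"claw":0}]' 
python3 hk.py pics/h3.png
python3 - <<'E'
from h import *
for o in find("stray",DOWN,0,.3): print(*o)
E
```

```text
clock: 13.98
position: [0.4561, 0.0684, 0.027]
tool_rot: [-3.142, 0.0, 1.56]
force: [0.1, 1.0, -1.7]
grip_width: 0.0231
finger_force: 78.6
[[0.456, 0.094, 0.015], [0.458, 0.199, 0.015], [0.459, 0.304, 0.015], [0.529, 0.303, 0.015], [0.539, 0.285, 0.015]]
0.74 0.7 [0.4961 0.2672] [-0.   0.7 -0.   0.9] [204.5, 206.9, 21.9, 10.4]
```

View pics/h3.png

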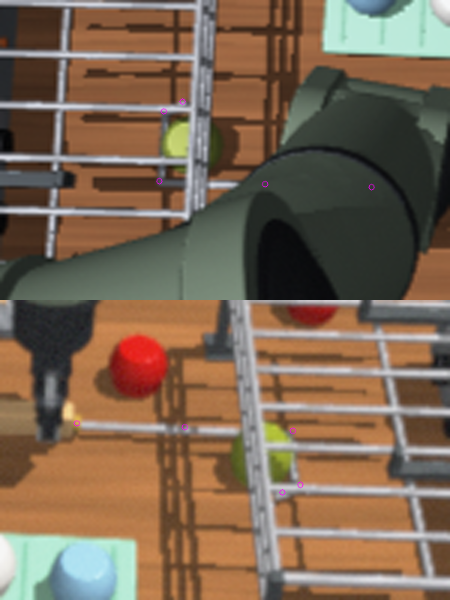

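The cup sits in the hook's bay, passing under the grille, so I keep pulling.

```bash

python3 -m handwheel '[{"dx":-1.3,"dy":0,"dz":0,"wx":0,"wy":0,"wz":0,"claw":0},{"dx":-1.4,"dy":0,"dz":0,"wx":0,"wy":0,"wz":0,"claw":0},{"dx":-1.4,"dy":0,"dz":0,"wx":0,"wy":0,"wz":0,"claw":0},{"dx":-1.4,"dy":0,"dz":0,"wx":0,"wy":0,"wz":0,"claw":0},{"dx":-1.4,"dy":0,"dz":0,"wx":0,"wy":0,"wz":0,"claw":0},{"dx":-1.4,"dy":0,"dz":0,"wx":0,"wy":0,"wz":0,"claw":0},{"dx":-1.2,"dy":0,"dz":0,"wx":0,"wy":0,"wz":0,"claw":0},{"dx":-0.8,"dy":0,"dz":0,"wx":0,"wy":0,"wz":0,"claw":0}]' 
python3 -m handwheel '[{"dx":0,"dy":0,"dz":0,"wx":0,"wy":0,"wz":0,"claw":0},{"dx":0.6,"dy":0,"dz":0,"wx":0,"wy":0,"wz":0,"claw":0},{"dx":0.4,"dy":0,"dz":0,"wx":0,"wy":0,"wz":0,"claw":0}]' 
python3 hk.py pics/h4.png
python3 - <<'E'
from h import *
for o in find("stray",DOWN,0,.3): print(*o)
E
```

```text
clock: 15.28
position: [0.455, -0.0346, 0.027]
tool_rot: [-3.142, 0.0, 1.559]
force: [0.1, 1.0, -2.3]
grip_width: 0.0228
finger_force: 78.6
clock: 15.65
position: [0.4552, -0.0227, 0.027]
tool_rot: [-3.142, -0.0, 1.561]
force: [-0.5, 0.1, -0.1]
grip_width: 0.0228
finger_force: 78.6
[[0.455, 0.003, 0.015], [0.456, 0.108, 0.015], [0.458, 0.213, 0.015], [0.527, 0.212, 0.015], [0.537, 0.194, 0.015]]
0.85 0.48 [0.2643 0.3462] [0.5 0.1 0.5 0.1] [173.9, 281.3, 20.0, 21.7]
```

View pics/h4.png

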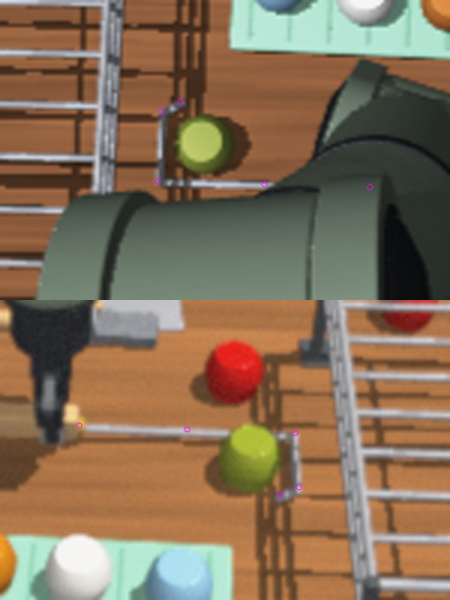

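The cup is clear of the guard, with a gap to the crossbar. Lifting the hook straight up and turning back.

```bash

python3 -m handwheel '[{"dx":0,"dy":-0.4,"dz":0,"wx":0,"wy":0,"wz":0,"claw":0},{"dx":0,"dy":0,"dz":-1,"wx":0,"wy":0,"wz":0,"claw":0},{"dx":0,"dy":0,"dz":-2.5,"wx":0,"wy":0,"wz":0,"claw":0},{"dx":0,"dy":0,"dz":-4,"wx":0,"wy":0,"wz":0,"claw":0},{"dx":0,"dy":0,"dz":-5,"wx":0,"wy":0,"wz":0,"claw":0},{"dx":0,"dy":0,"dz":-5,"wx":0,"wy":0,"wz":0,"claw":0},{"dx":0,"dy":0,"dz":-4.5,"wx":0,"wy":0,"wz":0,"claw":0},{"dx":0,"dy":0,"dz":-2.5,"wx":0,"wy":0,"wz":0,"claw":0}]' 
python3 -m handwheel '[{"dx":0,"dy":0,"dz":0,"wx":0,"wy":0,"wz":0.07,"claw":0},{"dx":0,"dy":0,"dz":0,"wx":0,"wy":0,"wz":0.14,"claw":0},{"dx":0,"dy":0,"dz":0,"wx":0,"wy":0,"wz":0.14,"claw":0},{"dx":0,"dy":0,"dz":0,"wx":0,"wy":0,"wz":0.14,"claw":0},{"dx":0,"dy":0,"dz":0,"wx":0,"wy":0,"wz":0.14,"claw":0},{"dx":0,"dy":0,"dz":0,"wx":0,"wy":0,"wz":0.14,"claw":0},{"dx":0,"dy":0,"dz":0,"wx":0,"wy":0,"wz":0.14,"claw":0},{"dx":0,"dy":0,"dz":0,"wx":0,"wy":0,"wz":0.14,"claw":0}]'  >/dev/null
python3 -m handwheel '[{"dx":0,"dy":0,"dz":0,"wx":0,"wy":0,"wz":0.14,"claw":0},{"dx":0,"dy":0,"dz":0,"wx":0,"wy":0,"wz":0.14,"claw":0},{"dx":0,"dy":0,"dz":0,"wx":0,"wy":0,"wz":0.12,"claw":0},{"dx":0,"dy":0,"dz":0,"wx":0,"wy":0,"wz":0.12,"claw":0},{"dx":0,"dy":0,"dz":0,"wx":0,"wy":0,"wz":0,"claw":0}]'
python3 st.py .5 .384 .265 -.0122
python3 - <<'E'
from h import *
C=(cam("top"),cam("scene"))
for n,p,z in(("stray",DOWN,0),("cup1",DOWN,.01),("pot1",UP,.008),("jar",JAR,.008)):
    for o in find(n,p,z,.3,C): print(n,*o)
E
```

```text
clock: 16.95
position: [0.4511, -0.0239, 0.2747]
tool_rot: [3.139, -0.001, 1.559]
force: [-0.3, 0.9, -1.8]
grip_width: 0.0231
finger_force: 78.7
clock: 18.58
position: [0.4508, -0.0237, 0.2723]
tool_rot: [-3.141, 0.0, -0.01]
force: [0.2, -0.1, -1.6]
grip_width: 0.0225
finger_force: 78.6
t18.57 [ 0.4508 -0.0237  0.2723] [-3.1411e+00  1.0000e-04 -9.8000e-03] q [-0.75  0.29  0.84  2.04 -0.27  0.92 -1.35] w0.0225 f78.6 [ 0.2 -0.1 -1.6]
shift cm [  4.52 -40.81   0.75] dist cm 41.07
turn [-0.     0.     0.002] shift after turn [  4.42 -40.83   0.73]
stray 0.78 0.77 [0.2647 0.3431] [ 0.2 -0.1  0.2 -0.2] [174.2, 282.3, 22.2, 19.9]
stray 0.6 0.65 [0.4982 0.1674] [ 1.4 -1.4  1.4 -2. ] [236.3, 204.3, 22.8, 19.7]
stray 0.6 0.69 [0.3798 0.1555] [-0.9 -1.  -1.  -1.4] [241.5, 242.0, 22.3, 24.1]
cup1 0.86 0.92 [0.6576 0.0967] [-0.2 -0.1 -0.2 -0.1] [266.0, 152.3, 17.0, 15.7]
cup1 0.72 0.87 [0.6494 0.0103] [-0.7  1.6 -0.7  1.7] [293.3, 156.9, 21.1, 9.3]
cup1 0.63 0.65 [ 0.6436 -0.067 ] [ 0.3 -0.3  0.3 -0.3] [318.8, 157.5, 19.7, 16.7]
cup1 0.6 0.55 [ 0.6519 -0.1607] [ 0.7 -2.4  0.7 -2.5] [350.0, 155.5, 19.3, 20.6]
pot1 0.84 0.7 [ 0.5716 -0.2707] [-0.8 -0.2 -0.7 -0.5] [387.1, 180.6, 22.6, 20.1]
pot1 0.84 0.91 [ 0.4701 -0.3967] [ 2.4 -1.8  2.4 -1.6] [427.7, 219.3, 22.6, 15.9]
pot1 0.75 0.64 [ 0.489  -0.2143] [ 0.8 -0.3  0.8 -0.3] [370.1, 208.5, 15.5, 19.5]
pot1 0.72 0.84 [ 0.5219 -0.3302] [1.7 0.  1.6 0.5] [405.3, 197.6, 22.4, 19.8]
pot1 0.65 0.55 [ 0.4501 -0.2722] [ 0.3 -0.8  0.3 -1.1] [390.2, 224.1, 16.4, 16.4]
jar 0.71 0.65 [ 0.3982 -0.3375] [ 1.2 -0.9  1.2 -1. ] [409.8, 243.1, 22.3, 14.4]
jar 0.52 None [ 0.7769 -0.0735] None [320.7, 105.2, 22.2, 33.1]
```

```bash

python3 -m handwheel '[{"dx":0.5,"dy":-2,"dz":0,"wx":0,"wy":0,"wz":0.002,"claw":0},{"dx":1,"dy":-4,"dz":0,"wx":0,"wy":0,"wz":0,"claw":0},{"dx":1,"dy":-5,"dz":0,"wx":0,"wy":0,"wz":0,"claw":0},{"dx":1,"dy":-5,"dz":0,"wx":0,"wy":0,"wz":0,"claw":0},{"dx":0.9,"dy":-5,"dz":0,"wx":0,"wy":0,"wz":0,"claw":0},{"dx":0,"dy":-5,"dz":0,"wx":0,"wy":0,"wz":0,"claw":0},{"dx":0,"dy":-5,"dz":0,"wx":0,"wy":0,"wz":0,"claw":0},{"dx":0,"dy":-4,"dz":0,"wx":0,"wy":0,"wz":0,"claw":0}]'  >/dev/null
python3 -m handwheel '[{"dx":0,"dy":-3,"dz":0,"wx":0,"wy":0,"wz":0,"claw":0},{"dx":0,"dy":-2,"dz":0,"wx":0,"wy":0,"wz":0,"claw":0},{"dx":0,"dy":-0.8,"dz":0,"wx":0,"wy":0,"wz":0,"claw":0},{"dx":0,"dy":0,"dz":0,"wx":0,"wy":0,"wz":0,"claw":0}]'
python3 st.py .5 .384 .186 -.0122
python3 hk.py pics/h5.png
```

```text
clock: 20.58
position: [0.5003, 0.3832, 0.272]
tool_rot: [3.141, -0.0, -0.013]
force: [-0.5, -0.6, -1.3]
grip_width: 0.0229
finger_force: 78.7
t20.57 [0.5003 0.3832 0.272 ] [ 3.1412 -0.     -0.0126] q [-1.2   0.61  0.71  1.59 -0.43  1.11 -1.96] w0.0229 f78.7 [-0.5 -0.6 -1.3]
shift cm [-0.03 -0.08  8.6 ] dist cm 8.6
turn [ 0. -0. -0.] shift after turn [-0.03 -0.08  8.6 ]
[[0.526, 0.383, 0.26], [0.631, 0.382, 0.26], [0.736, 0.38, 0.26], [0.735, 0.31, 0.26], [0.717, 0.3, 0.26]]
```

View pics/h5.png

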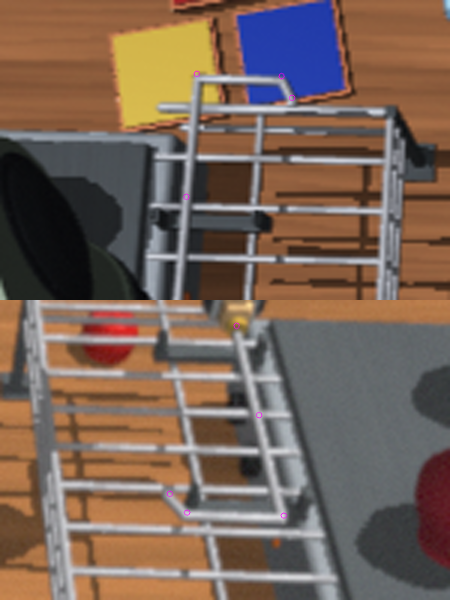

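Hook matches its model, so I lower it onto the cradles.

```bash

python3 -m handwheel '[{"dx":0,"dy":0,"dz":2,"wx":0,"wy":0,"wz":0,"claw":0},{"dx":0,"dy":-0.05,"dz":2,"wx":0,"wy":0,"wz":0,"claw":0},{"dx":0,"dy":0,"dz":2,"wx":0,"wy":0,"wz":0,"claw":0},{"dx":0,"dy":0,"dz":1.5,"wx":0,"wy":0,"wz":0,"claw":0},{"dx":0,"dy":0,"dz":1,"wx":0,"wy":0,"wz":0,"claw":0},{"dx":0,"dy":0,"dz":0.3,"wx":0,"wy":0,"wz":0,"claw":0},{"dx":0,"dy":0,"dz":0,"wx":0,"wy":0,"wz":0,"claw":0}]'
python3 -m handwheel '[{"dx":0,"dy":0,"dz":0.1,"wx":0,"wy":0,"wz":0,"claw":0},{"dx":0,"dy":0,"dz":0,"wx":0,"wy":0,"wz":0,"claw":0}]'
```

```text
clock: 21.55
position: [0.5003, 0.3843, 0.1842]
tool_rot: [-3.141, -0.0, -0.012]
force: [0.5, 0.6, -1.3]
grip_width: 0.0229
finger_force: 78.7
clock: 21.8
position: [0.5002, 0.3843, 0.1833]
tool_rot: [-3.141, -0.0, -0.012]
force: [-0.2, 0.3, -2.0]
grip_width: 0.0226
finger_force: 78.7
```

```bash

python3 -m handwheel '[{"dx":0,"dy":0,"dz":0.1,"wx":0,"wy":0,"wz":0,"claw":0},{"dx":0,"dy":0,"dz":0,"wx":0,"wy":0,"wz":0,"claw":0}]'
python3 -m handwheel '[{"dx":0,"dy":0,"dz":0,"wx":0,"wy":0,"wz":0,"claw":33},{"dx":0,"dy":0,"dz":0,"wx":0,"wy":0,"wz":0,"claw":40},{"dx":0,"dy":0,"dz":0,"wx":0,"wy":0,"wz":0,"claw":60},{"dx":0,"dy":0,"dz":0,"wx":0,"wy":0,"wz":0,"claw":70},{"dx":0,"dy":0,"dz":-1,"wx":0,"wy":0,"wz":0,"claw":70},{"dx":0,"dy":0,"dz":-3,"wx":0,"wy":0,"wz":0,"claw":100},{"dx":0,"dy":0,"dz":-4,"wx":0,"wy":0,"wz":0,"claw":100},{"dx":0,"dy":0,"dz":-4,"wx":0,"wy":0,"wz":0,"claw":100}]'
python3 st.py .498 .167 .25 1.3
```

```text
clock: 22.05
position: [0.5002, 0.3843, 0.1825]
tool_rot: [-3.141, -0.0, -0.012]
force: [-2.0, -1.5, 4.5]
grip_width: 0.0226
finger_force: 79.7
clock: 23.05
position: [0.5, 0.3841, 0.304]
tool_rot: [-3.141, -0.0, -0.013]
force: [0.1, 0.7, -0.2]
grip_width: 0.0856
finger_force: 0.0
t23.05 [0.5    0.3841 0.304 ] [-3.1415e+00 -3.0000e-04 -1.2500e-02] q [-1.21  0.58  0.73  1.55 -0.41  1.17 -1.98] w0.0856 f0.0 [ 0.1  0.7 -0.2]
shift cm [ 0.07 21.71  5.39] dist cm 22.37
turn [ 0.    -0.    -1.313] shift after turn [-20.97   5.61   5.4 ]
```

```bash
cat > m.py <<'E'
from h import *
def hull_c(c,prof,x,y,z):
    h=cv2.convexHull(proj(c,model(prof)+[x,y,z]).astype(np.float32)); M=cv2.moments(h); return np.array([M["m10"],M["m01"]])/M["m00"], M["m00"]
def measure(name,prof,z,K=3,pmin=.3,reg=True,lim=9):
    obs=[]  # (cam, centroid, area)
    for k in range(K):
        for n in("top","scene"):
            c=cam(n)
            for m in optics.masks_of(name,n):
                if m["p"]<pmin: continue
                r=m["region"].astype(np.uint8)
                if r.sum()<60: continue
                M=cv2.moments(r,True); cen=np.array([M["m10"],M["m01"]])/M["m00"]; b=rc(m["rect"])[:2]
                obs.append((n,c,cen,b,M["m00"]))
    T=[o for o in obs if o[0]=="top"]; out=[]
    seeds=[]
    for o in T:
        p=ray(o[1],o[2],z+.025)[:2]
        if not any(np.linalg.norm(p-s)<.035 for s in seeds): seeds.append(p)
    for s in seeds:
        L=[]
        for o in obs:
            e,a=hull_c(o[1],prof,*s,z)
            if np.linalg.norm(o[2]-e)<lim and .6<o[4]/a<1.5: L.append(o)
        nt=sum(o[0]=="top" for o in L)
        if nt==0: continue
        f=lambda q,sel:np.concatenate([(hull_c(o[1],prof,*q,z)[0]-o[2]) for o in L if o[0] in sel])
        q=least_squares(lambda q:f(q,("top","scene")),s,loss="soft_l1",diff_step=1e-3)
        qt=least_squares(lambda q:f(q,("top",)),s,diff_step=1e-3).x
        qs=least_squares(lambda q:f(q,("scene",)),s,diff_step=1e-3).x if nt<len(L) else None
        out.append(q.x); print(name,"xy",q.x.round(4),"top",qt.round(4),"scene",None if qs is None else qs.round(4),"n",nt,len(L)-nt)
    return out
if __name__=="__main__":
    import sys
    for a in sys.argv[1:]:
        n,k=a.split(":"); measure({"c":"cup1","p":"pot1","s":"stray","j":"jar","h":"hook"}[n],{"c":DOWN,"p":UP,"s":DOWN,"j":JAR}[n],{"c":.01,"p":.008,"s":0,"j":.008}[n],int(k))
E
python3 m.py s:2 c:3 p:4 j:1; python3 st.py
python3 - <<'E'
from h import *
f=cam("scene")["frame"]; cv2.imwrite("pics/s6.png",cv2.resize(f[130:330,130:530],None,fx=2,fy=2,interpolation=2))
E
```

```text
stray xy [0.2612 0.3452] top [0.2596 0.3459] scene [0.2724 0.343 ] n 2 2
stray xy [0.3781 0.155 ] top [0.3772 0.155 ] scene [0.3801 0.1549] n 2 2
stray xy [0.4958 0.1658] top [0.4941 0.1657] scene [0.499  0.1657] n 2 2
cup1 xy [0.6576 0.0979] top [0.6559 0.0978] scene [0.6595 0.0979] n 3 3
cup1 xy [ 0.6512 -0.1618] top [ 0.6497 -0.1621] scene [ 0.653  -0.1612] n 3 3
cup1 xy [ 0.6386 -0.0733] top [ 0.6389 -0.074 ] scene [ 0.6383 -0.0728] n 3 3
cup1 xy [0.6464 0.0094] top [0.6446 0.0098] scene [0.6486 0.0092] n 3 3
cup1 xy [ 0.489  -0.2152] top [ 0.489  -0.2152] scene None n 1 0
pot1 xy [ 0.4692 -0.3974] top [ 0.4676 -0.397 ] scene [ 0.4745 -0.3967] n 4 3
pot1 xy [ 0.4506 -0.2742] top [ 0.4491 -0.2741] scene [ 0.4545 -0.2737] n 4 3
pot1 xy [ 0.4915 -0.2157] top [ 0.4898 -0.2154] scene [ 0.4947 -0.2155] n 4 4
pot1 xy [ 0.5175 -0.3314] top [ 0.5153 -0.3309] scene [ 0.5213 -0.3311] n 4 4
pot1 xy [ 0.5697 -0.2644] top [ 0.5678 -0.2644] scene [ 0.5725 -0.2639] n 3 3
pot1 xy [0.4928 0.166 ] top [0.4928 0.166 ] scene None n 1 0
pot1 xy [ 0.3945 -0.3388] top [ 0.3945 -0.3388] scene None n 1 0
jar xy [ 0.3954 -0.3358] top [ 0.3937 -0.3347] scene [ 0.3989 -0.3364] n 1 1
t25.05 [0.5001 0.3842 0.302 ] [ 3.1416 -0.     -0.0123] q [-1.21  0.58  0.73  1.55 -0.41  1.17 -1.98] w0.0855 f0.0 [-0.6 -0.3  0. ]
```

View pics/s6.png

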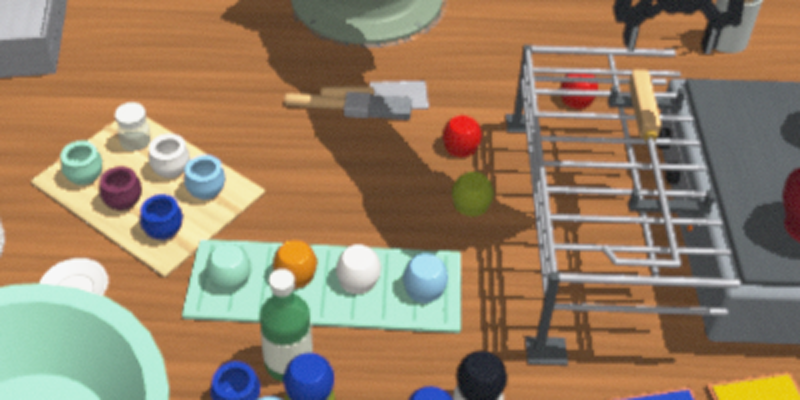

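The hook lies back across both cradles as at the start, handle at crop (645,100). The stray is at crop (472,193), and the cups and pots are unchanged. Next I pick the stray.

```bash

python3 -m handwheel '[{"dx":0,"dy":4.5,"dz":0,"wx":0,"wy":0,"wz":0,"claw":100},{"dx":0,"dy":5.5,"dz":0,"wx":0,"wy":0,"wz":0,"claw":100},{"dx":0,"dy":6,"dz":0,"wx":0,"wy":0,"wz":0,"claw":100},{"dx":0,"dy":5.8,"dz":0,"wx":0,"wy":0,"wz":0,"claw":100},{"dx":0,"dy":0,"dz":0,"wx":0,"wy":0,"wz":-0.18,"claw":100},{"dx":0,"dy":0,"dz":0,"wx":0,"wy":0,"wz":-0.18,"claw":100},{"dx":0,"dy":0,"dz":0,"wx":0,"wy":0,"wz":-0.18,"claw":100},{"dx":0,"dy":0,"dz":0,"wx":0,"wy":0,"wz":-0.18,"claw":100}]' 40 >/dev/null
python3 -m handwheel '[{"dx":0,"dy":0,"dz":0,"wx":0,"wy":0,"wz":-0.18,"claw":100},{"dx":0,"dy":0,"dz":0,"wx":0,"wy":0,"wz":-0.18,"claw":100},{"dx":0,"dy":0,"dz":0,"wx":0,"wy":0,"wz":-0.18,"claw":100},{"dx":0,"dy":0,"dz":0,"wx":0,"wy":0,"wz":-0.18,"claw":100},{"dx":0,"dy":0,"dz":0,"wx":0,"wy":0,"wz":-0.14,"claw":100},{"dx":0,"dy":0,"dz":0,"wx":0,"wy":0,"wz":0,"claw":100}]' 
python3 st.py .4965 .1658 .09 1.571
```

```text
clock: 26.85
position: [0.4975, 0.1661, 0.3021]
tool_rot: [3.141, -0.0, 1.567]
force: [-0.7, 0.8, -0.2]
grip_width: 0.085
finger_force: 0.0
t26.85 [0.4975 0.1661 0.3021] [ 3.1415e+00 -2.0000e-04  1.5667e+00] q [-0.75  0.32  0.41  1.82 -0.15  1.03 -0.29] w0.0850 f0.0 [-0.7  0.8 -0.2]
shift cm [-0.03 -0.1  21.21] dist cm 21.21
turn [ 0.    -0.    -0.004] shift after turn [-0.03 -0.1  21.21]
```

```bash

python3 -m handwheel '[{"dx":0,"dy":-0.1,"dz":5,"wx":0,"wy":0,"wz":0,"claw":100},{"dx":0,"dy":0,"dz":6,"wx":0,"wy":0,"wz":0,"claw":100},{"dx":0,"dy":0,"dz":5.5,"wx":0,"wy":0,"wz":0,"claw":100},{"dx":0,"dy":0,"dz":4.5,"wx":0,"wy":0,"wz":0,"claw":100},{"dx":0,"dy":0,"dz":3,"wx":0,"wy":0,"wz":0,"claw":100},{"dx":0,"dy":0,"dz":2,"wx":0,"wy":0,"wz":0,"claw":100},{"dx":0,"dy":0,"dz":1.6,"wx":0,"wy":0,"wz":0,"claw":100},{"dx":0,"dy":0,"dz":0,"wx":0,"wy":0,"wz":0,"claw":85}]' 30
python3 -m handwheel '[{"dx":0,"dy":0,"dz":0,"wx":0,"wy":0,"wz":0,"claw":60},{"dx":0,"dy":0,"dz":0,"wx":0,"wy":0,"wz":0,"claw":40},{"dx":0,"dy":0,"dz":0,"wx":0,"wy":0,"wz":0,"claw":40},{"dx":0,"dy":0,"dz":0,"wx":0,"wy":0,"wz":0,"claw":40},{"dx":0,"dy":0,"dz":0,"wx":0,"wy":0,"wz":0,"claw":40}]' 
python3 m.py s:3; python3 st.py
```

```text
clock: 27.85
position: [0.4961, 0.166, 0.0253]
tool_rot: [-3.14, 0.001, 1.566]
force: [-0.2, -0.2, 0.1]
grip_width: 0.0727
finger_force: 0.0
clock: 28.48
position: [0.4968, 0.1664, 0.0269]
tool_rot: [3.141, -0.001, 1.567]
force: [-3.4, -1.3, 8.5]
grip_width: 0.0577
finger_force: 33.1
stray xy [0.3758 0.1553] top [0.3758 0.1553] scene None n 3 0
stray xy [ 0.643  -0.0756] top [ 0.643  -0.0756] scene None n 1 0
stray xy [0.6447 0.0091] top [0.6478 0.0094] scene [0.6408 0.0088] n 1 1
t29.07 [0.4968 0.1664 0.0269] [ 3.1406e+00 -5.0000e-04  1.5673e+00] q [-0.59  0.74  0.22  2.01 -0.36  0.43 -0.11] w0.0584 f33.1 [-2.6 -1.3  8.7]
```

```bash

python3 -m handwheel '[{"dx":0,"dy":0,"dz":0,"wx":0,"wy":0,"wz":0,"claw":20},{"dx":0,"dy":0,"dz":-1,"wx":0,"wy":0,"wz":0,"claw":20},{"dx":0,"dy":0,"dz":-3,"wx":0,"wy":0,"wz":0,"claw":20},{"dx":0,"dy":0,"dz":-4,"wx":0,"wy":0,"wz":0,"claw":20},{"dx":0,"dy":0,"dz":-4,"wx":0,"wy":0,"wz":0,"claw":20},{"dx":0,"dy":0,"dz":-3,"wx":0,"wy":0,"wz":0,"claw":20},{"dx":0,"dy":0,"dz":0,"wx":0,"wy":0,"wz":0,"claw":20}]' 60
python3 m.py p:3; python3 st.py .4915 -.2157 .13 .93
```

```text
clock: 29.95
position: [0.4973, 0.1668, 0.1785]
tool_rot: [3.138, -0.002, 1.568]
force: [0.8, -0.2, -1.4]
grip_width: 0.057
finger_force: 64.9
pot1 xy [ 0.5177 -0.3314] top [ 0.5158 -0.3318] scene [ 0.5218 -0.3302] n 3 3
pot1 xy [ 0.469  -0.3979] top [ 0.4673 -0.3978] scene [ 0.4729 -0.397 ] n 3 3
pot1 xy [ 0.4911 -0.2163] top [ 0.4892 -0.2163] scene [ 0.4954 -0.2158] n 3 3
pot1 xy [ 0.4513 -0.2744] top [ 0.4488 -0.2745] scene [ 0.4548 -0.2738] n 2 3
pot1 xy [ 0.5686 -0.2647] top [ 0.5663 -0.2641] scene [ 0.5722 -0.2645] n 3 3
t30.55 [0.4964 0.1662 0.1758] [-3.1413e+00  2.0000e-04  1.5677e+00] q [-0.71  0.49  0.36  1.95 -0.25  0.75 -0.2 ] w0.0573 f64.8 [-0.2  0.2 -1.7]
shift cm [-38.19  -0.37   4.59] dist cm 38.46
turn [-0.     0.     0.638] shift after turn [-30.9   22.44   4.58]
```

```bash

python3 -m handwheel '[{"dx":-3,"dy":0,"dz":0,"wx":0,"wy":0,"wz":0,"claw":20},{"dx":-5,"dy":0,"dz":0,"wx":0,"wy":0,"wz":0,"claw":20},{"dx":-6,"dy":0,"dz":0,"wx":0,"wy":0,"wz":0,"claw":20},{"dx":-6,"dy":0,"dz":0,"wx":0,"wy":0,"wz":0,"claw":20},{"dx":-6,"dy":0,"dz":0,"wx":0,"wy":0,"wz":0,"claw":20},{"dx":-5.5,"dy":0,"dz":0,"wx":0,"wy":0,"wz":0,"claw":20},{"dx":-4,"dy":0,"dz":0,"wx":0,"wy":0,"wz":0,"claw":20},{"dx":-2.7,"dy":0,"dz":0,"wx":0,"wy":0,"wz":0,"claw":20}]' >/dev/null
python3 -m handwheel '[{"dx":0,"dy":0,"dz":0,"wx":0,"wy":0,"wz":0.16,"claw":20},{"dx":0,"dy":0,"dz":0,"wx":0,"wy":0,"wz":0.16,"claw":20},{"dx":0,"dy":0,"dz":0,"wx":0,"wy":0,"wz":0.16,"claw":20},{"dx":0,"dy":0,"dz":0,"wx":0,"wy":0,"wz":0.16,"claw":20},{"dx":0,"dy":0,"dz":1.5,"wx":0,"wy":0,"wz":0,"claw":20},{"dx":0,"dy":0,"dz":1.5,"wx":0,"wy":0,"wz":0,"claw":20},{"dx":0,"dy":0,"dz":0,"wx":0,"wy":0,"wz":0,"claw":20}]' 
python3 st.py .492 -.216 .083 .93; python3 m.py p:1
```

```text
clock: 32.42
position: [0.4944, -0.2156, 0.1445]
tool_rot: [-3.139, 0.001, 0.93]
force: [-0.0, -0.4, -1.8]
grip_width: 0.0571
finger_force: 64.8
t32.42 [ 0.4944 -0.2156  0.1445] [-3.1392e+00  9.0000e-04  9.2960e-01] q [-0.06  0.59  0.51  1.94 -0.43  0.72  0.06] w0.0571 f64.8 [-0.  -0.4 -1.8]
shift cm [-0.17 -0.16  6.15] dist cm 6.15
turn [-0.002  0.001 -0.   ] shift after turn [-0.18 -0.17  6.15]
pot1 xy [ 0.4655 -0.3998] top [ 0.4639 -0.4014] scene [ 0.4726 -0.3966] n 1 1
```

```bash

python3 -m handwheel '[{"dx":-0.17,"dy":-0.17,"dz":1,"wx":0,"wy":0,"wz":0,"claw":20},{"dx":0,"dy":0,"dz":2,"wx":0,"wy":0,"wz":0,"claw":20},{"dx":0,"dy":0,"dz":1.6,"wx":0,"wy":0,"wz":0,"claw":20},{"dx":0,"dy":0,"dz":1,"wx":0,"wy":0,"wz":0,"claw":20},{"dx":0,"dy":0,"dz":0.4,"wx":0,"wy":0,"wz":0,"claw":20},{"dx":0,"dy":0,"dz":0,"wx":0,"wy":0,"wz":0,"claw":20}]'
python3 -m handwheel '[{"dx":0,"dy":0,"dz":0.1,"wx":0,"wy":0,"wz":0,"claw":20},{"dx":0,"dy":0,"dz":0,"wx":0,"wy":0,"wz":0,"claw":20}]'
python3 st.py .492 -.216 .08 .93
python3 - <<'E'
from h import *
f=cam("scene")["frame"]; cv2.imwrite("pics/s7.png",cv2.resize(f[170:270,150:290],None,fx=5,fy=5,interpolation=2))
E
```

```text
clock: 33.38
position: [0.4929, -0.2162, 0.086]
tool_rot: [-3.142, 0.0, 0.928]
force: [-0.4, 0.7, -2.2]
grip_width: 0.0571
finger_force: 64.8
clock: 33.62
position: [0.493, -0.2161, 0.0853]
tool_rot: [3.141, -0.0, 0.928]
force: [-0.9, -0.4, -1.2]
grip_width: 0.0572
finger_force: 64.8
t33.62 [ 0.493  -0.2161  0.0853] [ 3.1411e+00 -2.0000e-04  9.2780e-01] q [-0.01  0.68  0.44  1.97 -0.49  0.6   0.12] w0.0572 f64.8 [-0.9 -0.4 -1.2]
shift cm [-0.05 -0.09  0.53] dist cm 0.54
turn [ 0.    -0.    -0.002] shift after turn [-0.05 -0.09  0.53]
```

View pics/s7.png

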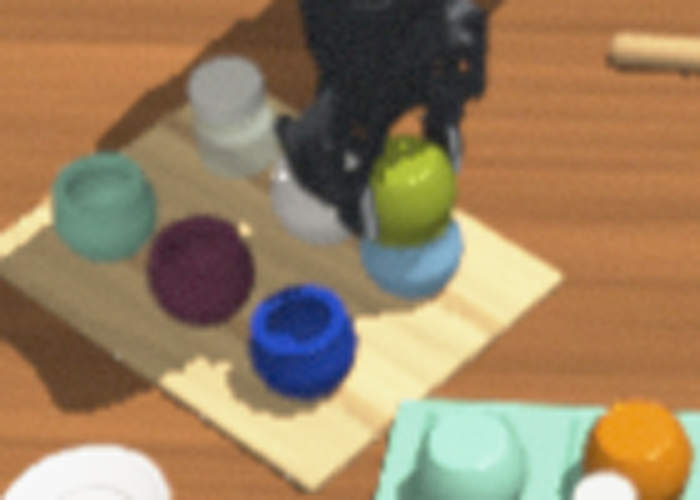

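The olive cup hovers square over the light-blue pot at crop (411,250). Lowering to contact.

```bash

python3 -m handwheel '[{"dx":0,"dy":0,"dz":0.2,"wx":0,"wy":0,"wz":0,"claw":20},{"dx":0,"dy":0,"dz":0.1,"wx":0,"wy":0,"wz":0,"claw":20},{"dx":0,"dy":0,"dz":0,"wx":0,"wy":0,"wz":0,"claw":20}]' | grep -E "posi|force"
python3 -m handwheel '[{"dx":0,"dy":0,"dz":0.1,"wx":0,"wy":0,"wz":0,"claw":20},{"dx":0,"dy":0,"dz":0,"wx":0,"wy":0,"wz":0,"claw":20}]'| grep -E "posi|force"
python3 -m handwheel '[{"dx":0,"dy":0,"dz":0.1,"wx":0,"wy":0,"wz":0,"claw":20},{"dx":0,"dy":0,"dz":0,"wx":0,"wy":0,"wz":0,"claw":20}]'| grep -E "posi|force"
```

```text
position: [0.4928, -0.2161, 0.0819]
force: [-0.4, 0.0, -0.9]
finger_force: 64.8
position: [0.4929, -0.2161, 0.0812]
force: [-0.9, 0.8, 4.9]
finger_force: 65.4
position: [0.493, -0.2162, 0.0811]
force: [-6.6, 3.7, 26.4]
finger_force: 67.6
```

```bash

python3 -m handwheel '[{"dx":0,"dy":0,"dz":-0.1,"wx":0,"wy":0,"wz":0,"claw":20},{"dx":0,"dy":0,"dz":0,"wx":0,"wy":0,"wz":0,"claw":66},{"dx":0,"dy":0,"dz":0,"wx":0,"wy":0,"wz":0,"claw":72},{"dx":0,"dy":0,"dz":0,"wx":0,"wy":0,"wz":0,"claw":80},{"dx":0,"dy":0,"dz":0,"wx":0,"wy":0,"wz":0,"claw":84},{"dx":0,"dy":0,"dz":-2,"wx":0,"wy":0,"wz":0,"claw":84},{"dx":0,"dy":0,"dz":-5,"wx":0,"wy":0,"wz":0,"claw":84},{"dx":0,"dy":0,"dz":-5,"wx":0,"wy":0,"wz":0,"claw":100}]' 30
python3 st.py .6475 .0095 .2 1.571
```

```text
clock: 35.55
position: [0.4925, -0.2161, 0.2022]
tool_rot: [-3.141, 0.001, 0.928]
force: [0.8, 0.3, 0.3]
grip_width: 0.0851
finger_force: 0.0
t35.55 [ 0.4925 -0.2161  0.2022] [-3.1409e+00  6.0000e-04  9.2750e-01] q [-0.12  0.51  0.58  1.9  -0.37  0.84  0.01] w0.0851 f0.0 [0.8 0.3 0.3]
shift cm [27.34 -1.13  0.21] dist cm 27.37
turn [-0.001  0.    -0.643] shift after turn [22.56 15.5   0.22]
```

```bash
python3 m.py p:2 c:2; python3 st.py .6586 .0979 .0370 .93
```

```text
cup1 xy [0.6467 0.0099] top [0.645  0.0102] scene [0.6488 0.0098] n 2 2
cup1 xy [0.658  0.0974] top [0.6566 0.0976] scene [0.6597 0.0971] n 2 2
cup1 xy [ 0.6392 -0.0738] top [ 0.64   -0.0752] scene [ 0.6384 -0.0728] n 2 2
cup1 xy [ 0.6508 -0.161 ] top [ 0.6493 -0.1603] scene [ 0.6525 -0.1613] n 2 2
t36.35 [ 0.4929 -0.2161  0.2009] [-3.1415e+00  1.0000e-04  9.2770e-01] q [-0.11  0.51  0.58  1.9  -0.37  0.84  0.02] w0.0855 f0.0 [-0.2 -0.8 -0.3]
shift cm [35.07 -5.56 16.39] dist cm 39.11
turn [-0.     0.    -0.002] shift after turn [35.08 -5.48 16.39]
```

```bash

python3 -m handwheel '[{"dx":3.5,"dy":-0.5,"dz":0,"wx":0,"wy":0,"wz":0,"claw":100},{"dx":6,"dy":-1,"dz":0,"wx":0,"wy":0,"wz":0,"claw":100},{"dx":6,"dy":-1,"dz":0,"wx":0,"wy":0,"wz":0,"claw":100},{"dx":6,"dy":-1,"dz":0,"wx":0,"wy":0,"wz":0,"claw":100},{"dx":6,"dy":-1,"dz":0,"wx":0,"wy":0,"wz":0,"claw":100},{"dx":4.5,"dy":-0.6,"dz":0,"wx":0,"wy":0,"wz":0,"claw":100},{"dx":3.1,"dy":-0.4,"dz":2,"wx":0,"wy":0,"wz":0,"claw":100},{"dx":0,"dy":0,"dz":4,"wx":0,"wy":0,"wz":0,"claw":100}]' >/dev/null
python3 st.py .6586 .0979 .0370 .93; python3 m.py p:2
```

```text
t37.35 [0.6607 0.1009 0.1408] [ 3.1404e+00 -2.5000e-03  9.3140e-01] q [-0.56  0.78  0.52  1.59 -0.46  0.9  -0.51] w0.0850 f0.0 [-0.2 -0.8 -0.2]
shift cm [-0.39 -0.   10.38] dist cm 10.39
turn [ 0.001 -0.003  0.001] shift after turn [-3.700e-01  1.000e-02  1.038e+01]
pot1 xy [ 0.4501 -0.2744] top [ 0.4491 -0.2734] scene [ 0.4552 -0.276 ] n 2 1
pot1 xy [ 0.5178 -0.3311] top [ 0.5157 -0.3309] scene [ 0.522  -0.3303] n 2 2
pot1 xy [ 0.4695 -0.3974] top [ 0.4676 -0.397 ] scene [ 0.4736 -0.3968] n 2 2
pot1 xy [ 0.5704 -0.2637] top [ 0.5675 -0.2627] scene [ 0.5721 -0.2639] n 1 2
```

```bash
python3 st.py .6586 .0976 .0370 .93;
python3 -m handwheel '[{"dx":0,"dy":0,"dz":3.5,"wx":0,"wy":0,"wz":0,"claw":100},{"dx":0,"dy":0,"dz":3.5,"wx":0,"wy":0,"wz":0,"claw":100},{"dx":0,"dy":0,"dz":2,"wx":0,"wy":0,"wz":0,"claw":100},{"dx":0,"dy":0,"dz":1,"wx":0,"wy":0,"wz":0,"claw":100},{"dx":0,"dy":0,"dz":0,"wx":0,"wy":0,"wz":0,"claw":100}]' >/dev/null
python3 st.py .6586 .0976 .0370 .93
```

```text
t37.75 [0.66   0.0975 0.1426] [ 3.1403e+00 -1.6000e-03  9.2720e-01] q [-0.55  0.77  0.52  1.59 -0.46  0.9  -0.51] w0.0857 f0.0 [ 1.   0.4 -0.1]
shift cm [-0.09 -0.13 10.56] dist cm 10.56
turn [ 0.001 -0.002 -0.003] shift after turn [-0.07 -0.12 10.56]
t38.38 [0.6595 0.0977 0.0413] [ 3.1414e+00 -1.0000e-04  9.2770e-01] q [-0.51  0.9   0.44  1.62 -0.53  0.74 -0.46] w0.0855 f0.0 [0.3 0.6 0.8]
shift cm [-0.06 -0.07  0.43] dist cm 0.44
turn [ 0.    -0.    -0.002] shift after turn [-0.06 -0.07  0.43]
```

```bash

python3 -m handwheel '[{"dx":-0.05,"dy":0,"dz":0.45,"wx":0,"wy":0,"wz":0,"claw":85},{"dx":0,"dy":0,"dz":0,"wx":0,"wy":0,"wz":0,"claw":60},{"dx":0,"dy":0,"dz":0,"wx":0,"wy":0,"wz":0,"claw":40},{"dx":0,"dy":0,"dz":0,"wx":0,"wy":0,"wz":0,"claw":20},{"dx":0,"dy":0,"dz":0,"wx":0,"wy":0,"wz":0,"claw":20}]' 30
python3 -m handwheel '[{"dx":0,"dy":0,"dz":0,"wx":0,"wy":0,"wz":0,"claw":20},{"dx":0,"dy":0,"dz":-1,"wx":0,"wy":0,"wz":0,"claw":20},{"dx":0,"dy":0,"dz":-3,"wx":0,"wy":0,"wz":0,"claw":20},{"dx":0,"dy":0,"dz":-4,"wx":0,"wy":0,"wz":0,"claw":20},{"dx":0,"dy":0,"dz":-4,"wx":0,"wy":0,"wz":0,"claw":20},{"dx":0,"dy":0,"dz":-3,"wx":0,"wy":0,"wz":0,"claw":20},{"dx":0,"dy":0,"dz":0,"wx":0,"wy":0,"wz":0,"claw":20}]' 60
python3 st.py .5705 -.2640 .15 .93
```

```text
clock: 39.0
position: [0.6592, 0.0975, 0.0373]
tool_rot: [3.141, -0.001, 0.928]
force: [-2.6, -0.2, 5.3]
grip_width: 0.0579
finger_force: 31.3
clock: 39.88
position: [0.6601, 0.0974, 0.1895]
tool_rot: [3.139, -0.003, 0.928]
force: [0.1, 0.6, -1.4]
grip_width: 0.057
finger_force: 64.4
t39.88 [0.6601 0.0974 0.1895] [ 3.1389 -0.0033  0.9276] q [-0.57  0.72  0.55  1.56 -0.43  0.98 -0.53] w0.0570 f64.4 [ 0.1  0.6 -1.4]
shift cm [-34.31  14.49   3.88] dist cm 37.44
turn [ 0.003 -0.003 -0.002] shift after turn [-34.33  14.42   3.95]
```

```bash

python3 -m handwheel '[{"dx":-3,"dy":1.3,"dz":0,"wx":0,"wy":0,"wz":0,"claw":20},{"dx":-5.5,"dy":2.3,"dz":0,"wx":0,"wy":0,"wz":0,"claw":20},{"dx":-5.5,"dy":2.3,"dz":0,"wx":0,"wy":0,"wz":0,"claw":20},{"dx":-5.5,"dy":2.3,"dz":0,"wx":0,"wy":0,"wz":0,"claw":20},{"dx":-5.5,"dy":2.3,"dz":0,"wx":0,"wy":0,"wz":0,"claw":20},{"dx":-5,"dy":2.1,"dz":0,"wx":0,"wy":0,"wz":0,"claw":20},{"dx":-3,"dy":1.3,"dz":0,"wx":0,"wy":0,"wz":0,"claw":20},{"dx":-1.3,"dy":0.6,"dz":0,"wx":0,"wy":0,"wz":0,"claw":20}]' >/dev/null
python3 -m handwheel '[{"dx":0,"dy":0,"dz":1,"wx":0,"wy":0,"wz":0,"claw":20},{"dx":0,"dy":0,"dz":2,"wx":0,"wy":0,"wz":0,"claw":20},{"dx":0,"dy":0,"dz":1,"wx":0,"wy":0,"wz":0,"claw":20},{"dx":0,"dy":0,"dz":0,"wx":0,"wy":0,"wz":0,"claw":20}]' >/dev/null
python3 st.py .5705 -.2643 .0855 .93
python3 m.py p:1 | grep -v xx
```

```text
t41.38 [ 0.5692 -0.2631  0.1453] [-3.1398e+00  6.0000e-04  9.2870e-01] q [ 0.01  0.71  0.51  1.7  -0.44  0.85  0.07] w0.0569 f64.3 [-0.2  0.1 -1.7]
shift cm [-0.01  0.19  5.98] dist cm 5.9799999999999995
turn [-0.002  0.001 -0.001] shift after turn [-0.01  0.18  5.98]
pot1 xy [ 0.4677 -0.4007] top [ 0.4661 -0.4027] scene [ 0.4752 -0.397 ] n 1 1
```

```bash
cat > sc.py <<'E'
from m import *
import sys
# scene-only check: masks' ground positions for a class; args name prof z
for a in sys.argv[1:]:
    n,P,z={"p":("pot1",UP,.008),"c":("cup1",DOWN,.01),"k":("cup1",DOWN,.054)}[a]
    c=cam("scene")
    for m in optics.masks_of(n,"scene"):
        r=m["region"].astype(np.uint8)
        if m["p"]<.3 or r.sum()<60: continue
        M=cv2.moments(r,True); cen=np.array([M["m10"],M["m01"]])/M["m00"]; s=ray(c,cen,z+.025)[:2]
        q=least_squares(lambda q:hull_c(c,P,*q,z)[0]-cen,s,diff_step=1e-3).x
        print(a,round(m["p"],2),q.round(4),"area ratio",round(M["m00"]/hull_c(c,P,*q,z)[1],2),"px",cen.round(0))
E
python3 sc.py p
python3 -m handwheel '[{"dx":0,"dy":0.18,"dz":1.5,"wx":0,"wy":0,"wz":0,"claw":20},{"dx":0,"dy":0,"dz":2,"wx":0,"wy":0,"wz":0,"claw":20},{"dx":0,"dy":0,"dz":1.3,"wx":0,"wy":0,"wz":0,"claw":20},{"dx":0,"dy":0,"dz":0.8,"wx":0,"wy":0,"wz":0,"claw":20},{"dx":0,"dy":0,"dz":0.4,"wx":0,"wy":0,"wz":0,"claw":20},{"dx":0,"dy":0,"dz":0,"wx":0,"wy":0,"wz":0,"claw":20},{"dx":0,"dy":0,"dz":0,"wx":0,"wy":0,"wz":0,"claw":20}]' >/dev/null
python3 st.py .5705 -.2643 .0815 .93; python3 sc.py p c
```

```text
p 0.85 [ 0.5721 -0.2636] area ratio 0.97 px [210. 238.]
p 0.69 [ 0.529  -0.3336] area ratio 0.83 px [188. 226.]
p 0.64 [0.5287 0.5792] area ratio 48.19 px [515. 235.]
p 0.57 [ 0.4733 -0.3978] area ratio 0.97 px [170. 211.]
t42.55 [ 0.5711 -0.2652  0.0869] [ 3.141e+00 -2.000e-04  9.278e-01] q [ 0.05  0.79  0.46  1.72 -0.48  0.74  0.1 ] w0.0566 f64.3 [-0.1 -1.1 -0.6]
shift cm [ 0.04 -0.1   0.54] dist cm 0.5499999999999999
turn [ 0.001 -0.    -0.002] shift after turn [ 0.04 -0.1   0.54]
p 0.91 [ 0.4741 -0.3961] area ratio 1.04 px [170. 211.]
p 0.77 [ 0.5875 -0.2571] area ratio 0.57 px [211. 243.]
p 0.73 [0.4458 0.4237] area ratio 1.99 px [454. 212.]
p 0.68 [ 0.5139 -0.2083] area ratio 0.43 px [233. 223.]
p 0.59 [ 0.5437 -0.3415] area ratio 0.22 px [184. 230.]
c 0.75 [ 0.6392 -0.0722] area ratio 0.8 px [278. 261.]
c 0.73 [0.6495 0.0094] area ratio 0.98 px [309. 265.]
c 0.63 [ 0.6525 -0.1623] area ratio 0.88 px [243. 264.]
```

Pot unmoved. Lowering to contact.

```bash

python3 -m handwheel '[{"dx":0,"dy":-0.1,"dz":0.3,"wx":0,"wy":0,"wz":0,"claw":20},{"dx":0,"dy":0,"dz":0.1,"wx":0,"wy":0,"wz":0,"claw":20},{"dx":0,"dy":0,"dz":0,"wx":0,"wy":0,"wz":0,"claw":20}]' | grep -E "posi|force"
python3 -m handwheel '[{"dx":0,"dy":0,"dz":0.1,"wx":0,"wy":0,"wz":0,"claw":20},{"dx":0,"dy":0,"dz":0,"wx":0,"wy":0,"wz":0,"claw":20}]'| grep -E "posi|force"
python3 -m handwheel '[{"dx":0,"dy":0,"dz":0.05,"wx":0,"wy":0,"wz":0,"claw":20},{"dx":0,"dy":0,"dz":0,"wx":0,"wy":0,"wz":0,"claw":20}]'| grep -E "posi|force"
```

```text
position: [0.57, -0.2645, 0.0824]
force: [-0.2, 0.1, -1.3]
finger_force: 64.3
position: [0.5701, -0.2646, 0.0816]
force: [-1.1, -1.0, 2.3]
finger_force: 64.6
position: [0.5701, -0.2646, 0.0816]
force: [-3.1, 0.9, 9.8]
finger_force: 65.4
```

```bash

python3 -m handwheel '[{"dx":0,"dy":0,"dz":-0.05,"wx":0,"wy":0,"wz":0,"claw":20},{"dx":0,"dy":0,"dz":0,"wx":0,"wy":0,"wz":0,"claw":66},{"dx":0,"dy":0,"dz":0,"wx":0,"wy":0,"wz":0,"claw":72},{"dx":0,"dy":0,"dz":0,"wx":0,"wy":0,"wz":0,"claw":80},{"dx":0,"dy":0,"dz":0,"wx":0,"wy":0,"wz":0,"claw":84},{"dx":0,"dy":0,"dz":-2,"wx":0,"wy":0,"wz":0,"claw":84},{"dx":0,"dy":0,"dz":-5,"wx":0,"wy":0,"wz":0,"claw":84},{"dx":0,"dy":0,"dz":-5,"wx":0,"wy":0,"wz":0,"claw":100}]' 30 >/dev/null
python3 st.py .6476 .0096 .0373 .93; python3 sc.py k p
```

```text
t44.62 [ 0.5698 -0.2647  0.2042] [3.1412e+00 1.0000e-04 9.2730e-01] q [-0.02  0.64  0.55  1.66 -0.4   0.96  0.04] w0.0855 f0.0 [0.5 0.3 0.6]
shift cm [ 26.61 -10.24  16.68] dist cm 33.040000000000006
turn [ 0.     0.    -0.003] shift after turn [ 26.64 -10.16  16.69]
k 0.95 [0.6841 0.0114] area ratio 0.82 px [309. 265.]
k 0.8 [ 0.6873 -0.1528] area ratio 0.96 px [244. 264.]
k 0.57 [ 0.5706 -0.266 ] area ratio 0.98 px [207. 228.]
k 0.56 [ 0.6751 -0.0675] area ratio 0.66 px [278. 261.]
p 0.87 [ 0.4647 -0.3035] area ratio 0.73 px [203. 210.]
p 0.87 [ 0.5226 -0.3343] area ratio 0.91 px [188. 224.]
p 0.76 [ 0.5917 -0.2593] area ratio 0.36 px [210. 244.]
p 0.56 [ 0.5137 -0.2105] area ratio 0.54 px [232. 223.]
p 0.55 [ 0.4734 -0.3966] area ratio 1.0 px [170. 211.]
```

```bash

python3 -m handwheel '[{"dx":3.5,"dy":-1.4,"dz":0,"wx":0,"wy":0,"wz":0,"claw":100},{"dx":6,"dy":-2.3,"dz":0,"wx":0,"wy":0,"wz":0,"claw":100},{"dx":6,"dy":-2.3,"dz":0,"wx":0,"wy":0,"wz":0,"claw":100},{"dx":6,"dy":-2.3,"dz":0,"wx":0,"wy":0,"wz":0,"claw":100},{"dx":3.5,"dy":-1.3,"dz":0,"wx":0,"wy":0,"wz":0,"claw":100},{"dx":1.6,"dy":-0.6,"dz":2,"wx":0,"wy":0,"wz":0,"claw":100},{"dx":0,"dy":0,"dz":4,"wx":0,"wy":0,"wz":0,"claw":100},{"dx":0,"dy":0,"dz":0,"wx":0,"wy":0,"wz":0,"claw":100}]' >/dev/null
python3 m.py p:3; python3 st.py .6476 .0096 .0373 .93
python3 - <<'E'
from h import *
f=cam("scene")["frame"]; cv2.imwrite("pics/s8.png",cv2.resize(f[160:280,150:350],None,fx=3,fy=3,interpolation=2))
f=cam("top")["frame"]; a=cv2.resize(f[150:285,330:530],None,fx=3,fy=3,interpolation=2); b=cv2.imread("pics/s8.png"); cv2.imwrite("pics/s9.png",cv2.resize(np.vstack([b[:300],a[:300]]),None,fx=1,fy=1))
E
```

```text
pot1 xy [ 0.4656 -0.3034] top [ 0.4658 -0.3031] scene [ 0.4651 -0.3037] n 3 3
pot1 xy [ 0.5189 -0.3343] top [ 0.517  -0.3336] scene [ 0.5222 -0.3342] n 3 3
pot1 xy [ 0.4694 -0.3976] top [ 0.4674 -0.3968] scene [ 0.4733 -0.3975] n 3 3
pot1 xy [ 0.4981 -0.2228] top [ 0.4981 -0.2228] scene None n 1 0
pot1 xy [ 0.6396 -0.0738] top [ 0.6396 -0.0738] scene None n 1 0
t46.42 [0.6466 0.0044 0.1418] [ 3.1414e+00 -2.0000e-04  9.2780e-01] q [-0.42  0.75  0.52  1.65 -0.45  0.87 -0.37] w0.0856 f0.0 [ 0.1 -0.3  0.2]
shift cm [ 0.47 -0.23 10.45] dist cm 10.459999999999999
turn [ 0.    -0.    -0.002] shift after turn [ 0.48 -0.22 10.45]
```

View pics/s9.png

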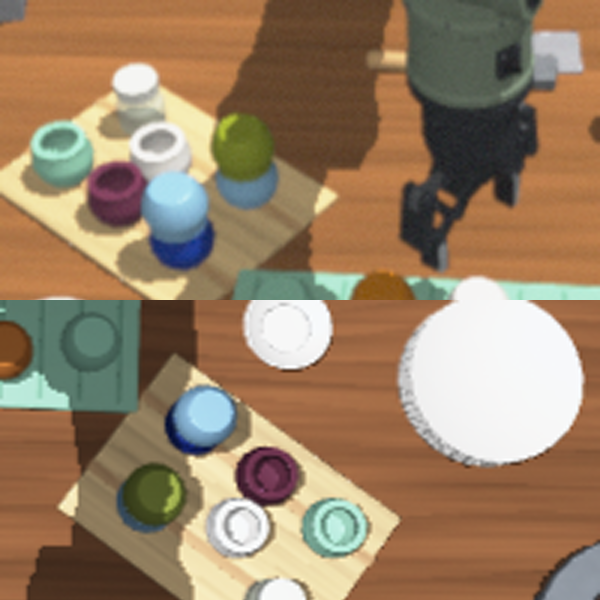

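The white pot was knocked: it now sits at scene crop (160,150), touching the dark-red pot, with xy about (.468,-.303). Both stacks, olive on light blue and light blue on dark blue, are square. I'll set the white pot back in its place, then go on.

```bash

python3 -m handwheel '[{"dx":0,"dy":0,"dz":-5,"wx":0,"wy":0,"wz":0,"claw":80},{"dx":-5,"dy":0,"dz":-2,"wx":0,"wy":0,"wz":0,"claw":80},{"dx":-6,"dy":1,"dz":0,"wx":0,"wy":0,"wz":0,"claw":80},{"dx":-6,"dy":1,"dz":0,"wx":0,"wy":0,"wz":0,"claw":80},{"dx":-6,"dy":1,"dz":0,"wx":0,"wy":0,"wz":0,"claw":80},{"dx":-6,"dy":1,"dz":0,"wx":0,"wy":0,"wz":0,"claw":80},{"dx":-4,"dy":0.2,"dz":0,"wx":0,"wy":0,"wz":0,"claw":80},{"dx":-2.3,"dy":0,"dz":0,"wx":0,"wy":0,"wz":0,"claw":80}]' >/dev/null
python3 -m handwheel '[{"dx":0,"dy":0,"dz":0,"wx":0,"wy":0,"wz":0.18,"claw":80},{"dx":0,"dy":0,"dz":0,"wx":0,"wy":0,"wz":0.18,"claw":80},{"dx":0,"dy":0,"dz":0,"wx":0,"wy":0,"wz":0.18,"claw":80},{"dx":0,"dy":0,"dz":0,"wx":0,"wy":0,"wz":0.18,"claw":80},{"dx":0,"dy":0,"dz":0,"wx":0,"wy":0,"wz":0.18,"claw":80},{"dx":0,"dy":0,"dz":0,"wx":0,"wy":0,"wz":0.18,"claw":80},{"dx":0,"dy":0,"dz":0,"wx":0,"wy":0,"wz":0.18,"claw":80},{"dx":0,"dy":0,"dz":0,"wx":0,"wy":0,"wz":0.18,"claw":80}]' >/dev/null
python3 -m handwheel '[{"dx":0,"dy":0,"dz":0,"wx":0,"wy":0,"wz":0.028,"claw":80},{"dx":0,"dy":0,"dz":0,"wx":0,"wy":0,"wz":0,"claw":80}]' >/dev/null
python3 st.py .4683 -.3032 .035 -.54
```

```text
t48.77 [ 0.4684 -0.3032  0.2115] [ 3.1414e+00  1.0000e-04 -5.3670e-01] q [-0.17  0.68  0.98  1.85 -0.67  0.99 -1.01] w0.0682 f0.0 [-0.5  0.  -0.3]
shift cm [-1.000e-02  0.000e+00  1.765e+01] dist cm 17.65
turn [0.    0.    0.003] shift after turn [-1.000e-02  1.000e-02  1.765e+01]
```

```bash

python3 -m handwheel '[{"dx":0,"dy":0,"dz":4,"wx":0,"wy":0,"wz":0,"claw":80},{"dx":0,"dy":0,"dz":4,"wx":0,"wy":0,"wz":0,"claw":80},{"dx":0,"dy":0,"dz":2.5,"wx":0,"wy":0,"wz":0,"claw":80},{"dx":0,"dy":0,"dz":1.5,"wx":0,"wy":0,"wz":0,"claw":80},{"dx":0,"dy":0,"dz":1,"wx":0,"wy":0,"wz":0,"claw":80},{"dx":0,"dy":0,"dz":0,"wx":0,"wy":0,"wz":0,"claw":80}]' 25
python3 -m handwheel '[{"dx":0,"dy":0,"dz":1,"wx":0,"wy":0,"wz":0,"claw":80},{"dx":0,"dy":0,"dz":1,"wx":0,"wy":0,"wz":0,"claw":80},{"dx":0,"dy":0,"dz":1,"wx":0,"wy":0,"wz":0,"claw":80},{"dx":0,"dy":0,"dz":1,"wx":0,"wy":0,"wz":0,"claw":80},{"dx":0,"dy":0,"dz":0,"wx":0,"wy":0,"wz":0,"claw":80}]'
```

```text
clock: 49.52
position: [0.4685, -0.3033, 0.0816]
tool_rot: [-3.142, -0.0, -0.54]
force: [0.1, -0.5, -0.0]
grip_width: 0.0679
finger_force: 0.0
clock: 50.15
position: [0.468, -0.3031, 0.0407]
tool_rot: [3.141, 0.001, -0.54]
force: [-0.6, -1.4, -0.3]
grip_width: 0.0684
finger_force: 0.0
```

```bash

python3 -m handwheel '[{"dx":0,"dy":0,"dz":0,"wx":0,"wy":0,"wz":0,"claw":65},{"dx":0,"dy":0,"dz":0,"wx":0,"wy":0,"wz":0,"claw":50},{"dx":0,"dy":0,"dz":0,"wx":0,"wy":0,"wz":0,"claw":40},{"dx":0,"dy":0,"dz":0,"wx":0,"wy":0,"wz":0,"claw":40},{"dx":0,"dy":0,"dz":0,"wx":0,"wy":0,"wz":0,"claw":40}]'  25
python3 -m handwheel '[{"dx":0,"dy":0,"dz":-0.3,"wx":0,"wy":0,"wz":0,"claw":40},{"dx":-0.3,"dy":0,"dz":0,"wx":0,"wy":0,"wz":0,"claw":40},{"dx":-0.4,"dy":0,"dz":0,"wx":0,"wy":0,"wz":0,"claw":40},{"dx":-0.5,"dy":0,"dz":0,"wx":0,"wy":0,"wz":0,"claw":40},{"dx":0,"dy":0,"dz":0,"wx":0,"wy":0,"wz":0,"claw":40},{"dx":0,"dy":0,"dz":0.3,"wx":0,"wy":0,"wz":0,"claw":40},{"dx":0,"dy":0,"dz":0,"wx":0,"wy":0,"wz":0,"claw":40}]'
```

```text
clock: 50.78
position: [0.4684, -0.3033, 0.0417]
tool_rot: [-3.142, -0.0, -0.54]
force: [-2.1, 0.4, 4.7]
grip_width: 0.0579
finger_force: 27.7
clock: 51.65
position: [0.4583, -0.2972, 0.0416]
tool_rot: [-3.141, -0.0, -0.54]
force: [-1.1, 1.1, 6.8]
grip_width: 0.0578
finger_force: 28.1
```

```bash

python3 -m handwheel '[{"dx":0,"dy":0,"dz":0,"wx":0,"wy":0,"wz":0,"claw":70},{"dx":0,"dy":0,"dz":0,"wx":0,"wy":0,"wz":0,"claw":75},{"dx":0,"dy":0,"dz":0,"wx":0,"wy":0,"wz":0,"claw":75},{"dx":0,"dy":0,"dz":-1,"wx":0,"wy":0,"wz":0,"claw":75},{"dx":0,"dy":0,"dz":-3,"wx":0,"wy":0,"wz":0,"claw":75},{"dx":0,"dy":0,"dz":-5,"wx":0,"wy":0,"wz":0,"claw":80},{"dx":0,"dy":0,"dz":-6,"wx":0,"wy":0,"wz":-0.15,"claw":100},{"dx":0,"dy":0,"dz":-1,"wx":0,"wy":0,"wz":-0.18,"claw":100}]'
python3 -m handwheel '[{"dx":0,"dy":0,"dz":0,"wx":0,"wy":0,"wz":-0.18,"claw":100},{"dx":0,"dy":0,"dz":0,"wx":0,"wy":0,"wz":-0.18,"claw":100},{"dx":0,"dy":0,"dz":0,"wx":0,"wy":0,"wz":-0.18,"claw":100},{"dx":0,"dy":0,"dz":0,"wx":0,"wy":0,"wz":-0.18,"claw":100},{"dx":0,"dy":0,"dz":0,"wx":0,"wy":0,"wz":-0.18,"claw":100},{"dx":0,"dy":0,"dz":0,"wx":0,"wy":0,"wz":-0.18,"claw":100},{"dx":0,"dy":0,"dz":0,"wx":0,"wy":0,"wz":-0.06,"claw":100},{"dx":0,"dy":0,"dz":0,"wx":0,"wy":0,"wz":0,"claw":100}]' >/dev/null
python3 st.py .6476 .0096 .0373 .93
```

```text
clock: 52.65
position: [0.4588, -0.298, 0.2053]
tool_rot: [3.14, -0.004, -0.205]
force: [0.0, -0.2, -1.2]
grip_width: 0.0855
finger_force: 0.0
t53.65 [ 0.4579 -0.2973  0.2021] [ 3.1412e+00 -1.0000e-04  9.2880e-01] q [ 0.06  0.52  0.57  1.88 -0.37  0.85  0.17] w0.0853 f0.0 [ 0.4 -0.6  0.5]
shift cm [35.93 -3.19 16.48] dist cm 39.660000000000004
turn [ 0.    -0.    -0.001] shift after turn [35.94 -3.14 16.48]
```

```bash

python3 -m handwheel '[{"dx":3.5,"dy":-0.3,"dz":0,"wx":0,"wy":0,"wz":0,"claw":100},{"dx":6,"dy":-0.6,"dz":0,"wx":0,"wy":0,"wz":0,"claw":100},{"dx":6,"dy":-0.6,"dz":0,"wx":0,"wy":0,"wz":0,"claw":100},{"dx":6,"dy":-0.6,"dz":0,"wx":0,"wy":0,"wz":0,"claw":100},{"dx":6,"dy":-0.6,"dz":0,"wx":0,"wy":0,"wz":0,"claw":100},{"dx":5.5,"dy":-0.3,"dz":0,"wx":0,"wy":0,"wz":0,"claw":100},{"dx":2.9,"dy":-0.2,"dz":2,"wx":0,"wy":0,"wz":0,"claw":100},{"dx":0,"dy":0,"dz":4,"wx":0,"wy":0,"wz":0,"claw":100}]' >/dev/null
python3 m.py p:3 j:1
python3 st.py .6476 .0096 .0373 .93
```

```text
pot1 xy [ 0.4576 -0.2972] top [ 0.4568 -0.2973] scene [ 0.4598 -0.2967] n 3 2
pot1 xy [ 0.4696 -0.3977] top [ 0.4676 -0.3977] scene [ 0.4746 -0.3965] n 3 3
pot1 xy [ 0.5191 -0.3346] top [ 0.5172 -0.3336] scene [ 0.522  -0.3348] n 3 3
jar xy [ 0.3956 -0.3377] top [ 0.394 -0.336] scene [ 0.3984 -0.339 ] n 1 1
jar xy [ 0.4563 -0.2951] top [ 0.4563 -0.2951] scene None n 1 0
t55.45 [0.6472 0.0098 0.1416] [ 3.1416e+00 -1.0000e-04  9.2970e-01] q [-0.43  0.75  0.51  1.65 -0.45  0.87 -0.37] w0.0855 f0.0 [-0.1 -0.5  0.1]
shift cm [1.000e-02 5.000e-02 1.043e+01] dist cm 10.43
turn [ 0. -0. -0.] shift after turn [1.000e-02 5.000e-02 1.043e+01]
```

```bash

python3 -m handwheel '[{"dx":0,"dy":0.05,"dz":3.5,"wx":0,"wy":0,"wz":0,"claw":100},{"dx":0,"dy":0,"dz":3.5,"wx":0,"wy":0,"wz":0,"claw":100},{"dx":0,"dy":0,"dz":2,"wx":0,"wy":0,"wz":0,"claw":100},{"dx":0,"dy":0,"dz":1,"wx":0,"wy":0,"wz":0,"claw":100},{"dx":0,"dy":0,"dz":0.4,"wx":0,"wy":0,"wz":0,"claw":85},{"dx":0,"dy":0,"dz":0,"wx":0,"wy":0,"wz":0,"claw":60},{"dx":0,"dy":0,"dz":0,"wx":0,"wy":0,"wz":0,"claw":40},{"dx":0,"dy":0,"dz":0,"wx":0,"wy":0,"wz":0,"claw":20}]' 30 >/dev/null
python3 -m handwheel '[{"dx":0,"dy":0,"dz":0,"wx":0,"wy":0,"wz":0,"claw":20},{"dx":0,"dy":0,"dz":0,"wx":0,"wy":0,"wz":0,"claw":20},{"dx":0,"dy":0,"dz":0,"wx":0,"wy":0,"wz":0,"claw":20}]' 
python3 -m handwheel '[{"dx":0,"dy":0,"dz":0,"wx":0,"wy":0,"wz":0,"claw":20},{"dx":0,"dy":0,"dz":-1,"wx":0,"wy":0,"wz":0,"claw":20},{"dx":0,"dy":0,"dz":-3,"wx":0,"wy":0,"wz":0,"claw":20},{"dx":0,"dy":0,"dz":-4,"wx":0,"wy":0,"wz":0,"claw":20},{"dx":0,"dy":0,"dz":-4,"wx":0,"wy":0,"wz":0,"claw":20},{"dx":0,"dy":0,"dz":-3,"wx":0,"wy":0,"wz":0,"claw":20},{"dx":0,"dy":0,"dz":0,"wx":0,"wy":0,"wz":0,"claw":20}]' 60
python3 st.py .5198 -.3344 .15 .93
```

```text
clock: 56.82
position: [0.648, 0.0095, 0.0384]
tool_rot: [3.141, -0.001, 0.93]
force: [-2.0, -1.8, 6.9]
grip_width: 0.0576
finger_force: 32.9
clock: 57.7
position: [0.6486, 0.0095, 0.1903]
tool_rot: [3.139, -0.003, 0.93]
force: [0.3, 0.3, -1.5]
grip_width: 0.0566
finger_force: 64.5
t57.70 [0.6486 0.0095 0.1903] [ 3.1387e+00 -2.9000e-03  9.2970e-01] q [-0.45  0.69  0.55  1.61 -0.42  0.95 -0.4 ] w0.0566 f64.5 [ 0.3  0.3 -1.5]
shift cm [-35.27  10.23   3.96] dist cm 36.94
turn [ 0.003 -0.003 -0.   ] shift after turn [-35.26  10.23   4.03]
```

```bash

python3 -m handwheel '[{"dx":-3,"dy":0.9,"dz":0,"wx":0,"wy":0,"wz":0,"claw":20},{"dx":-5.5,"dy":1.6,"dz":0,"wx":0,"wy":0,"wz":0,"claw":20},{"dx":-5.5,"dy":1.6,"dz":0,"wx":0,"wy":0,"wz":0,"claw":20},{"dx":-5.5,"dy":1.6,"dz":0,"wx":0,"wy":0,"wz":0,"claw":20},{"dx":-5.5,"dy":1.6,"dz":0,"wx":0,"wy":0,"wz":0,"claw":20},{"dx":-5,"dy":1.5,"dz":0,"wx":0,"wy":0,"wz":0,"claw":20},{"dx":-3.5,"dy":0.9,"dz":0,"wx":0,"wy":0,"wz":0,"claw":20},{"dx":-1.8,"dy":0.5,"dz":0,"wx":0,"wy":0,"wz":0,"claw":20}]' >/dev/null
python3 -m handwheel '[{"dx":0,"dy":0,"dz":1,"wx":0,"wy":0,"wz":0,"claw":20},{"dx":0,"dy":0,"dz":2,"wx":0,"wy":0,"wz":0,"claw":20},{"dx":0,"dy":0,"dz":1,"wx":0,"wy":0,"wz":0,"claw":20},{"dx":0,"dy":0,"dz":0,"wx":0,"wy":0,"wz":0,"claw":20},{"dx":0,"dy":0,"dz":0,"wx":0,"wy":0,"wz":0,"claw":20}]' >/dev/null
python3 st.py .5199 -.3345 .0845 .93
python3 sc.py p
```

```text
t59.33 [ 0.5185 -0.3343  0.1478] [3.1412 0.     0.9301] q [ 0.15  0.69  0.5   1.73 -0.43  0.83  0.21] w0.0571 f64.4 [ 0.3 -0.1 -1.1]
shift cm [0.07 0.12 6.33] dist cm 6.329999999999999
turn [0. 0. 0.] shift after turn [0.07 0.12 6.33]
p 0.84 [ 0.5221 -0.3346] area ratio 0.91 px [188. 224.]
p 0.77 [ 0.4806 -0.3978] area ratio 0.77 px [169. 213.]
p 0.76 [ 0.5129 -0.2098] area ratio 0.44 px [233. 223.]
p 0.73 [ 0.458  -0.2967] area ratio 0.97 px [206. 208.]
p 0.57 [ 0.5906 -0.2586] area ratio 0.45 px [211. 243.]
p 0.51 [ 0.3969 -0.331 ] area ratio 0.53 px [198. 194.]
```

```bash

python3 -m handwheel '[{"dx":0.07,"dy":0.12,"dz":1.5,"wx":0,"wy":0,"wz":0,"claw":20},{"dx":0,"dy":0,"dz":2,"wx":0,"wy":0,"wz":0,"claw":20},{"dx":0,"dy":0,"dz":1.5,"wx":0,"wy":0,"wz":0,"claw":20},{"dx":0,"dy":0,"dz":0.8,"wx":0,"wy":0,"wz":0,"claw":20},{"dx":0,"dy":0,"dz":0.3,"wx":0,"wy":0,"wz":0,"claw":20},{"dx":0,"dy":0,"dz":0,"wx":0,"wy":0,"wz":0,"claw":20}]' | grep -E "posi|force"
python3 -m handwheel '[{"dx":0,"dy":0,"dz":0.1,"wx":0,"wy":0,"wz":0,"claw":20},{"dx":0,"dy":0,"dz":0,"wx":0,"wy":0,"wz":0,"claw":20}]'| grep -E "posi|force"
python3 -m handwheel '[{"dx":0,"dy":0,"dz":0.1,"wx":0,"wy":0,"wz":0,"claw":20},{"dx":0,"dy":0,"dz":0,"wx":0,"wy":0,"wz":0,"claw":20}]'| grep -E "posi|force"
```

```text
position: [0.5197, -0.3347, 0.0866]
force: [-0.1, -0.5, -1.5]
finger_force: 64.4
position: [0.5197, -0.3346, 0.0858]
force: [1.2, -0.4, -1.4]
finger_force: 64.4
position: [0.5196, -0.3345, 0.0845]
force: [0.1, 0.1, -0.7]
finger_force: 64.4
```

```bash

python3 -m handwheel '[{"dx":0,"dy":0,"dz":0.1,"wx":0,"wy":0,"wz":0,"claw":20},{"dx":0,"dy":0,"dz":0,"wx":0,"wy":0,"wz":0,"claw":20}]' | grep -E "posi|force"
python3 -m handwheel '[{"dx":0,"dy":0,"dz":0.1,"wx":0,"wy":0,"wz":0,"claw":20},{"dx":0,"dy":0,"dz":0,"wx":0,"wy":0,"wz":0,"claw":20}]'| grep -E "posi|force"
python3 -m handwheel '[{"dx":0,"dy":0,"dz":0.05,"wx":0,"wy":0,"wz":0,"claw":20},{"dx":0,"dy":0,"dz":0,"wx":0,"wy":0,"wz":0,"claw":20}]'| grep -E "posi|force"
```

```text
position: [0.5195, -0.3346, 0.0834]
force: [0.5, 1.0, -1.8]
finger_force: 64.4
position: [0.5196, -0.3347, 0.0828]
force: [-0.2, 1.7, 4.6]
finger_force: 64.9
position: [0.5197, -0.3347, 0.0827]
force: [-3.6, 2.9, 13.5]
finger_force: 65.8
```

```bash

python3 -m handwheel '[{"dx":0,"dy":0,"dz":-0.05,"wx":0,"wy":0,"wz":0,"claw":20},{"dx":0,"dy":0,"dz":0,"wx":0,"wy":0,"wz":0,"claw":66},{"dx":0,"dy":0,"dz":0,"wx":0,"wy":0,"wz":0,"claw":72},{"dx":0,"dy":0,"dz":0,"wx":0,"wy":0,"wz":0,"claw":80},{"dx":0,"dy":0,"dz":0,"wx":0,"wy":0,"wz":0,"claw":84},{"dx":0,"dy":0,"dz":-2,"wx":0,"wy":0,"wz":0,"claw":84},{"dx":0,"dy":0,"dz":-5,"wx":0,"wy":0,"wz":0,"claw":84},{"dx":0,"dy":0,"dz":-5,"wx":0,"wy":0,"wz":0,"claw":100}]' 30 >/dev/null
python3 -m handwheel '[{"dx":0,"dy":0,"dz":0,"wx":0,"wy":0,"wz":0,"claw":100}]' >/dev/null
python3 st.py .6398 -.0735 .0373 .93; python3 sc.py k
```

```text
t62.55 [ 0.5208 -0.3358  0.2075] [ 3.1351e+00 -1.2000e-03  9.2940e-01] q [ 0.12  0.62  0.55  1.68 -0.39  0.94  0.17] w0.0852 f0.0 [ 0.6  0.8 -0.7]
shift cm [28.12 -6.27 17.02] dist cm 33.46
turn [ 0.006 -0.001 -0.001] shift after turn [28.14 -6.14 17.02]
k 0.93 [ 0.6876 -0.1526] area ratio 0.92 px [244. 264.]
k 0.69 [ 0.5736 -0.2648] area ratio 0.97 px [208. 229.]
k 0.67 [ 0.5218 -0.335 ] area ratio 0.96 px [186. 215.]
k 0.61 [ 0.6748 -0.0681] area ratio 0.7 px [278. 261.]
```

```bash

python3 -m handwheel '[{"dx":3.5,"dy":-0.8,"dz":0,"wx":0,"wy":0,"wz":0,"claw":100},{"dx":6,"dy":-1.3,"dz":0,"wx":0,"wy":0,"wz":0,"claw":100},{"dx":6,"dy":-1.3,"dz":0,"wx":0,"wy":0,"wz":0,"claw":100},{"dx":6,"dy":-1.3,"dz":0,"wx":0,"wy":0,"wz":0,"claw":100},{"dx":4.5,"dy":-0.9,"dz":0,"wx":0,"wy":0,"wz":0,"claw":100},{"dx":2.2,"dy":-0.4,"dz":2,"wx":0,"wy":0,"wz":0,"claw":100},{"dx":0,"dy":0,"dz":4,"wx":0,"wy":0,"wz":0,"claw":100},{"dx":0,"dy":0,"dz":0,"wx":0,"wy":0,"wz":0,"claw":100}]' >/dev/null
python3 m.py p:2
python3 st.py .6418 -.074 .0373 .93
```

```text
pot1 xy [ 0.4692 -0.3997] top [ 0.4672 -0.3968] scene [ 0.4717 -0.4019] n 2 2
pot1 xy [ 0.4571 -0.2969] top [ 0.4565 -0.2971] scene [ 0.4583 -0.2964] n 2 2
t64.05 [ 0.6404 -0.0729  0.1434] [ 3.1407e+00 -8.0000e-04  9.2950e-01] q [-0.3   0.74  0.51  1.65 -0.45  0.87 -0.25] w0.0856 f0.0 [ 0.8 -0.7  0.9]
shift cm [-0.02  0.17 10.61] dist cm 10.61
turn [ 0.001 -0.001 -0.001] shift after turn [-1.000e-02  1.800e-01  1.061e+01]
```

```bash

python3 -m handwheel '[{"dx":0,"dy":0.17,"dz":3.5,"wx":0,"wy":0,"wz":0,"claw":100},{"dx":0,"dy":0,"dz":3.5,"wx":0,"wy":0,"wz":0,"claw":100},{"dx":0,"dy":0,"dz":2,"wx":0,"wy":0,"wz":0,"claw":100},{"dx":0,"dy":0,"dz":1.2,"wx":0,"wy":0,"wz":0,"claw":100},{"dx":0,"dy":0,"dz":0.4,"wx":0,"wy":0,"wz":0,"claw":85},{"dx":0,"dy":0,"dz":0,"wx":0,"wy":0,"wz":0,"claw":60},{"dx":0,"dy":0,"dz":0,"wx":0,"wy":0,"wz":0,"claw":40},{"dx":0,"dy":0,"dz":0,"wx":0,"wy":0,"wz":0,"claw":20}]' 30 >/dev/null
python3 -m handwheel '[{"dx":0,"dy":0,"dz":0,"wx":0,"wy":0,"wz":0,"claw":20},{"dx":0,"dy":0,"dz":0,"wx":0,"wy":0,"wz":0,"claw":20},{"dx":0,"dy":0,"dz":0,"wx":0,"wy":0,"wz":0,"claw":20}]' 
python3 -m handwheel '[{"dx":0,"dy":0,"dz":0,"wx":0,"wy":0,"wz":0,"claw":20},{"dx":0,"dy":0,"dz":-1,"wx":0,"wy":0,"wz":0,"claw":20},{"dx":0,"dy":0,"dz":-3,"wx":0,"wy":0,"wz":0,"claw":20},{"dx":0,"dy":0,"dz":-4,"wx":0,"wy":0,"wz":0,"claw":20},{"dx":0,"dy":0,"dz":-4,"wx":0,"wy":0,"wz":0,"claw":20},{"dx":0,"dy":0,"dz":-3,"wx":0,"wy":0,"wz":0,"claw":20},{"dx":0,"dy":0,"dz":0,"wx":0,"wy":0,"wz":0,"claw":20}]' 60
python3 st.py .4702 -.3974 .15 .93
```

```text
clock: 65.42
position: [0.642, -0.0738, 0.0373]
tool_rot: [3.141, -0.001, 0.93]
force: [-0.9, -0.1, 7.7]
grip_width: 0.0576
finger_force: 32.9
clock: 66.3
position: [0.6425, -0.0739, 0.1893]
tool_rot: [3.138, -0.002, 0.93]
force: [0.5, 0.7, -1.7]
grip_width: 0.0568
finger_force: 64.4
t66.30 [ 0.6425 -0.0739  0.1893] [ 3.1384e+00 -2.4000e-03  9.2970e-01] q [-0.32  0.69  0.55  1.62 -0.42  0.95 -0.27] w0.0568 f64.4 [ 0.5  0.7 -1.7]
shift cm [-36.24   5.52   3.86] dist cm 36.86
turn [ 0.003 -0.002 -0.   ] shift after turn [-36.23   5.53   3.93]
```

```bash

python3 -m handwheel '[{"dx":-3,"dy":0.5,"dz":0,"wx":0,"wy":0,"wz":0,"claw":20},{"dx":-5.5,"dy":0.8,"dz":0,"wx":0,"wy":0,"wz":0,"claw":20},{"dx":-5.5,"dy":0.8,"dz":0,"wx":0,"wy":0,"wz":0,"claw":20},{"dx":-5.5,"dy":0.8,"dz":0,"wx":0,"wy":0,"wz":0,"claw":20},{"dx":-5.5,"dy":0.8,"dz":0,"wx":0,"wy":0,"wz":0,"claw":20},{"dx":-5.5,"dy":0.8,"dz":0,"wx":0,"wy":0,"wz":0,"claw":20},{"dx":-3.7,"dy":0.6,"dz":0,"wx":0,"wy":0,"wz":0,"claw":20},{"dx":-2,"dy":0.4,"dz":0,"wx":0,"wy":0,"wz":0,"claw":20}]' >/dev/null
python3 -m handwheel '[{"dx":0,"dy":0,"dz":1,"wx":0,"wy":0,"wz":0,"claw":20},{"dx":0,"dy":0,"dz":2,"wx":0,"wy":0,"wz":0,"claw":20},{"dx":0,"dy":0,"dz":1,"wx":0,"wy":0,"wz":0,"claw":20},{"dx":0,"dy":0,"dz":0,"wx":0,"wy":0,"wz":0,"claw":20},{"dx":0,"dy":0,"dz":0,"wx":0,"wy":0,"wz":0,"claw":20}]' >/dev/null
python3 st.py .4703 -.3974 .0845 .93
python3 sc.py p
```

```text
t67.92 [ 0.4694 -0.3966  0.1467] [3.1413e+00 1.0000e-04 9.3010e-01] q [ 0.28  0.69  0.5   1.74 -0.43  0.83  0.33] w0.0566 f64.4 [-0.1  0.8 -0.8]
shift cm [-0.01  0.12  6.22] dist cm 6.23
turn [0. 0. 0.] shift after turn [-0.01  0.12  6.22]
p 0.82 [ 0.4728 -0.4025] area ratio 0.84 px [168. 211.]
p 0.7 [ 0.5118 -0.2104] area ratio 0.47 px [233. 223.]
p 0.63 [ 0.591  -0.2563] area ratio 0.42 px [211. 243.]
p 0.6 [ 0.458  -0.2972] area ratio 0.89 px [205. 208.]
p 0.53 [ 0.5417 -0.3261] area ratio 0.28 px [190. 229.]
```

```bash

python3 -m handwheel '[{"dx":0,"dy":0.12,"dz":1.5,"wx":0,"wy":0,"wz":0,"claw":20},{"dx":0,"dy":0,"dz":2,"wx":0,"wy":0,"wz":0,"claw":20},{"dx":0,"dy":0,"dz":1.5,"wx":0,"wy":0,"wz":0,"claw":20},{"dx":0,"dy":0,"dz":0.8,"wx":0,"wy":0,"wz":0,"claw":20},{"dx":0,"dy":0,"dz":0.4,"wx":0,"wy":0,"wz":0,"claw":20},{"dx":0,"dy":0,"dz":0,"wx":0,"wy":0,"wz":0,"claw":20}]' | grep -E "posi|force"
python3 -m handwheel '[{"dx":0,"dy":0,"dz":0.1,"wx":0,"wy":0,"wz":0,"claw":20},{"dx":0,"dy":0,"dz":0,"wx":0,"wy":0,"wz":0,"claw":20}]'| grep -E "posi|force"
python3 -m handwheel '[{"dx":0,"dy":0,"dz":0.1,"wx":0,"wy":0,"wz":0,"claw":20},{"dx":0,"dy":0,"dz":0,"wx":0,"wy":0,"wz":0,"claw":20}]'| grep -E "posi|force"
```

```text
position: [0.4701, -0.3975, 0.0845]
force: [-0.3, 0.5, -0.3]
finger_force: 64.4
position: [0.4702, -0.3975, 0.0838]
force: [0.3, -0.9, -0.7]
finger_force: 64.4
position: [0.4701, -0.3974, 0.0825]
force: [-0.4, -0.2, -1.1]
finger_force: 64.4
```

```bash

python3 -m handwheel '[{"dx":0,"dy":0,"dz":0.1,"wx":0,"wy":0,"wz":0,"claw":20},{"dx":0,"dy":0,"dz":0,"wx":0,"wy":0,"wz":0,"claw":20}]'| grep -E "posi|force"
python3 -m handwheel '[{"dx":0,"dy":0,"dz":0.05,"wx":0,"wy":0,"wz":0,"claw":20},{"dx":0,"dy":0,"dz":0,"wx":0,"wy":0,"wz":0,"claw":20}]'| grep -E "posi|force"
```

```text
position: [0.4701, -0.3975, 0.0816]
force: [-0.3, 0.4, 3.4]
finger_force: 64.7
position: [0.4701, -0.3975, 0.0816]
force: [-2.4, 2.7, 11.0]
finger_force: 65.6
```

```bash

python3 -m handwheel '[{"dx":0,"dy":0,"dz":-0.05,"wx":0,"wy":0,"wz":0,"claw":20},{"dx":0,"dy":0,"dz":0,"wx":0,"wy":0,"wz":0,"claw":66},{"dx":0,"dy":0,"dz":0,"wx":0,"wy":0,"wz":0,"claw":72},{"dx":0,"dy":0,"dz":0,"wx":0,"wy":0,"wz":0,"claw":80},{"dx":0,"dy":0,"dz":0,"wx":0,"wy":0,"wz":0,"claw":84},{"dx":0,"dy":0,"dz":-2,"wx":0,"wy":0,"wz":0,"claw":84},{"dx":0,"dy":0,"dz":-5,"wx":0,"wy":0,"wz":0,"claw":84},{"dx":0,"dy":0,"dz":-5,"wx":0,"wy":0,"wz":0,"claw":100}]' 30 >/dev/null
python3 -m handwheel '[{"dx":0,"dy":0,"dz":0,"wx":0,"wy":0,"wz":0,"claw":100}]' >/dev/null
python3 st.py .652 -.1614 .0373 .93; python3 sc.py k c
```

```text
t70.90 [ 0.4711 -0.3988  0.2065] [ 3.135e+00 -4.000e-04  9.294e-01] q [ 0.25  0.62  0.55  1.69 -0.39  0.94  0.3 ] w0.0856 f0.0 [-0.6  0.5 -1.4]
shift cm [29.83  0.18 16.93] dist cm 34.300000000000004
turn [ 0.007 -0.    -0.001] shift after turn [29.84  0.31 16.92]
k 0.87 [ 0.4713 -0.397 ] area ratio 0.99 px [168. 201.]
k 0.8 [ 0.6876 -0.1526] area ratio 0.9 px [244. 264.]
k 0.79 [ 0.5233 -0.3335] area ratio 0.95 px [186. 215.]
k 0.72 [ 0.5719 -0.2636] area ratio 0.93 px [208. 229.]
c 0.85 [ 0.4288 -0.4165] area ratio 0.99 px [167. 202.]
c 0.66 [ 0.4782 -0.3505] area ratio 1.03 px [186. 214.]
c 0.65 [ 0.5324 -0.2778] area ratio 1.07 px [208. 229.]
c 0.62 [ 0.6524 -0.1622] area ratio 1.04 px [243. 264.]
```

```bash

python3 -m handwheel '[{"dx":3.5,"dy":0,"dz":0,"wx":0,"wy":0,"wz":0,"claw":100},{"dx":6,"dy":0,"dz":0,"wx":0,"wy":0,"wz":0,"claw":100},{"dx":6,"dy":0,"dz":0,"wx":0,"wy":0,"wz":0,"claw":100},{"dx":6,"dy":0,"dz":0,"wx":0,"wy":0,"wz":0,"claw":100},{"dx":5.5,"dy":0.1,"dz":0,"wx":0,"wy":0,"wz":0,"claw":100},{"dx":2.9,"dy":0.1,"dz":2,"wx":0,"wy":0,"wz":0,"claw":100},{"dx":0,"dy":0,"dz":4,"wx":0,"wy":0,"wz":0,"claw":100},{"dx":0,"dy":0,"dz":0,"wx":0,"wy":0,"wz":0,"claw":100}]' >/dev/null
python3 m.py p:2
python3 st.py .652 -.1614 .0373 .93
```

```text
pot1 xy [ 0.4574 -0.2967] top [ 0.4567 -0.2965] scene [ 0.4587 -0.2966] n 2 2
t72.50 [ 0.6508 -0.1592  0.1425] [ 3.1406e+00 -7.0000e-04  9.2950e-01] q [-0.16  0.78  0.51  1.58 -0.45  0.9  -0.13] w0.0854 f0.0 [-0.5 -0.3  0.2]
shift cm [-0.11  0.22 10.52] dist cm 10.52
turn [ 0.001 -0.001 -0.001] shift after turn [-0.1   0.23 10.52]
```

```bash

python3 -m handwheel '[{"dx":-0.1,"dy":0.22,"dz":3.5,"wx":0,"wy":0,"wz":0,"claw":100},{"dx":0,"dy":0,"dz":3.5,"wx":0,"wy":0,"wz":0,"claw":100},{"dx":0,"dy":0,"dz":2,"wx":0,"wy":0,"wz":0,"claw":100},{"dx":0,"dy":0,"dz":1.1,"wx":0,"wy":0,"wz":0,"claw":100},{"dx":0,"dy":0,"dz":0.4,"wx":0,"wy":0,"wz":0,"claw":85},{"dx":0,"dy":0,"dz":0,"wx":0,"wy":0,"wz":0,"claw":60},{"dx":0,"dy":0,"dz":0,"wx":0,"wy":0,"wz":0,"claw":40},{"dx":0,"dy":0,"dz":0,"wx":0,"wy":0,"wz":0,"claw":20}]' 30 >/dev/null
python3 -m handwheel '[{"dx":0,"dy":0,"dz":0,"wx":0,"wy":0,"wz":0,"claw":20},{"dx":0,"dy":0,"dz":0,"wx":0,"wy":0,"wz":0,"claw":20},{"dx":0,"dy":0,"dz":0,"wx":0,"wy":0,"wz":0,"claw":20}]' 
python3 -m handwheel '[{"dx":0,"dy":0,"dz":0,"wx":0,"wy":0,"wz":0,"claw":20},{"dx":0,"dy":0,"dz":-1,"wx":0,"wy":0,"wz":0,"claw":20},{"dx":0,"dy":0,"dz":-3,"wx":0,"wy":0,"wz":0,"claw":20},{"dx":0,"dy":0,"dz":-4,"wx":0,"wy":0,"wz":0,"claw":20},{"dx":0,"dy":0,"dz":-4,"wx":0,"wy":0,"wz":0,"claw":20},{"dx":0,"dy":0,"dz":-4,"wx":0,"wy":0,"wz":0,"claw":20},{"dx":0,"dy":0,"dz":0,"wx":0,"wy":0,"wz":0,"claw":20}]' 60
python3 st.py .458 -.297 .15 .93
```

```text
clock: 73.88
position: [0.6521, -0.1613, 0.0374]
tool_rot: [3.141, -0.001, 0.93]
force: [-1.7, -0.1, 7.6]
grip_width: 0.0582
finger_force: 33.0
clock: 74.75
position: [0.6528, -0.1616, 0.2001]
tool_rot: [3.137, -0.002, 0.93]
force: [-0.1, 0.6, -2.0]
grip_width: 0.0566
finger_force: 64.6
t74.75 [ 0.6528 -0.1616  0.2001] [ 3.1371e+00 -2.4000e-03  9.2970e-01] q [-0.18  0.71  0.55  1.54 -0.42  1.   -0.15] w0.0566 f64.6 [-0.1  0.6 -2. ]
shift cm [-22.52  -7.54   4.92] dist cm 24.25
turn [ 0.004 -0.002 -0.   ] shift after turn [-22.5   -7.52   5.01]
```

```bash

python3 -m handwheel '[{"dx":-3,"dy":-1,"dz":0,"wx":0,"wy":0,"wz":0,"claw":20},{"dx":-4.5,"dy":-1.5,"dz":0,"wx":0,"wy":0,"wz":0,"claw":20},{"dx":-5,"dy":-1.6,"dz":0,"wx":0,"wy":0,"wz":0,"claw":20},{"dx":-5,"dy":-1.6,"dz":0,"wx":0,"wy":0,"wz":0,"claw":20},{"dx":-3.5,"dy":-1.2,"dz":0,"wx":0,"wy":0,"wz":0,"claw":20},{"dx":-1.5,"dy":-0.6,"dz":0,"wx":0,"wy":0,"wz":0,"claw":20},{"dx":0,"dy":0,"dz":0,"wx":0,"wy":0,"wz":0.1,"claw":20},{"dx":0,"dy":0,"dz":0,"wx":0,"wy":0,"wz":0.15,"claw":20}]' >/dev/null
python3 -m handwheel '[{"dx":0,"dy":0,"dz":0,"wx":0,"wy":0,"wz":0.17,"claw":20},{"dx":0,"dy":0,"dz":0,"wx":0,"wy":0,"wz":0.17,"claw":20},{"dx":0,"dy":0,"dz":0,"wx":0,"wy":0,"wz":0.17,"claw":20},{"dx":0,"dy":0,"dz":0,"wx":0,"wy":0,"wz":0.17,"claw":20},{"dx":0,"dy":0,"dz":0,"wx":0,"wy":0,"wz":0.17,"claw":20},{"dx":0,"dy":0,"dz":0,"wx":0,"wy":0,"wz":0.17,"claw":20},{"dx":0,"dy":0,"dz":2,"wx":0,"wy":0,"wz":0.15,"claw":20},{"dx":0,"dy":0,"dz":3,"wx":0,"wy":0,"wz":0.05,"claw":20}]' >/dev/null
python3 -m handwheel '[{"dx":0,"dy":0,"dz":0,"wx":0,"wy":0,"wz":0,"claw":20},{"dx":0,"dy":0,"dz":0,"wx":0,"wy":0,"wz":0,"claw":20}]' >/dev/null
python3 st.py .458 -.297 .0845 -.54; python3 sc.py p
```

```text
t77.00 [ 0.4573 -0.2967  0.1472] [ 3.1415e+00 -4.0000e-04 -5.3880e-01] q [-0.12  0.73  0.89  1.93 -0.76  0.85 -0.93] w0.0570 f64.6 [ 0.4  0.5 -0.3]
shift cm [ 0.07 -0.01  6.27] dist cm 6.2700000000000005
turn [ 0.    -0.     0.001] shift after turn [ 0.07 -0.01  6.27]
p 0.9 [ 0.4588 -0.2974] area ratio 0.93 px [205. 209.]
p 0.76 [ 0.5428 -0.3289] area ratio 0.38 px [189. 230.]
p 0.75 [ 0.5129 -0.2102] area ratio 0.46 px [233. 223.]
p 0.72 [ 0.4957 -0.3969] area ratio 0.32 px [168. 217.]
p 0.44 [ 0.59   -0.2585] area ratio 0.51 px [211. 243.]
```

```bash

python3 -m handwheel '[{"dx":0.07,"dy":0,"dz":1.5,"wx":0,"wy":0,"wz":0,"claw":20},{"dx":0,"dy":0,"dz":1.5,"wx":0,"wy":0,"wz":0,"claw":20},{"dx":0,"dy":0,"dz":1.5,"wx":0,"wy":0,"wz":0,"claw":20},{"dx":0,"dy":0,"dz":1,"wx":0,"wy":0,"wz":0,"claw":20},{"dx":0,"dy":0,"dz":0.6,"wx":0,"wy":0,"wz":0,"claw":20},{"dx":0,"dy":0,"dz":0,"wx":0,"wy":0,"wz":0,"claw":20}]' | grep -E "posi|force"
python3 -m handwheel '[{"dx":0,"dy":0,"dz":0.15,"wx":0,"wy":0,"wz":0,"claw":20},{"dx":0,"dy":0,"dz":0,"wx":0,"wy":0,"wz":0,"claw":20}]'| grep -E "posi|force"
python3 -m handwheel '[{"dx":0,"dy":0,"dz":0.1,"wx":0,"wy":0,"wz":0,"claw":20},{"dx":0,"dy":0,"dz":0,"wx":0,"wy":0,"wz":0,"claw":20}]'| grep -E "posi|force"
```

```text
position: [0.4575, -0.297, 0.0853]
force: [-0.2, -0.3, -0.5]
finger_force: 64.6
position: [0.4577, -0.297, 0.0842]
force: [-0.7, -0.3, -1.0]
finger_force: 64.6
position: [0.4576, -0.2969, 0.083]
force: [0.5, -1.0, -1.1]
finger_force: 64.6
```

```bash

python3 -m handwheel '[{"dx":0,"dy":0,"dz":0.1,"wx":0,"wy":0,"wz":0,"claw":20},{"dx":0,"dy":0,"dz":0,"wx":0,"wy":0,"wz":0,"claw":20}]'| grep -E "posi|force"
python3 -m handwheel '[{"dx":0,"dy":0,"dz":0.05,"wx":0,"wy":0,"wz":0,"claw":20},{"dx":0,"dy":0,"dz":0,"wx":0,"wy":0,"wz":0,"claw":20}]'| grep -E "posi|force"
python3 -m handwheel '[{"dx":0,"dy":0,"dz":0.05,"wx":0,"wy":0,"wz":0,"claw":20},{"dx":0,"dy":0,"dz":0,"wx":0,"wy":0,"wz":0,"claw":20}]'| grep -E "posi|force"
```

```text
position: [0.4575, -0.2969, 0.0819]
force: [0.4, -0.6, -0.9]
finger_force: 64.6
position: [0.4576, -0.297, 0.0817]
force: [-0.7, 1.5, 3.6]
finger_force: 65.1
position: [0.4577, -0.2971, 0.0816]
force: [-2.3, 3.1, 14.4]
finger_force: 66.2
```

```bash

python3 -m handwheel '[{"dx":0,"dy":0,"dz":-0.08,"wx":0,"wy":0,"wz":0,"claw":20},{"dx":0,"dy":0,"dz":0,"wx":0,"wy":0,"wz":0,"claw":66},{"dx":0,"dy":0,"dz":0,"wx":0,"wy":0,"wz":0,"claw":72},{"dx":0,"dy":0,"dz":0,"wx":0,"wy":0,"wz":0,"claw":77},{"dx":0,"dy":0,"dz":0,"wx":0,"wy":0,"wz":0,"claw":79},{"dx":0,"dy":0,"dz":-2,"wx":0,"wy":0,"wz":0,"claw":79},{"dx":0,"dy":0,"dz":-5,"wx":0,"wy":0,"wz":0,"claw":79},{"dx":0,"dy":0,"dz":-6,"wx":0,"wy":0,"wz":0,"claw":79}]' 30 >/dev/null
python3 -m handwheel '[{"dx":0,"dy":0,"dz":-4,"wx":0,"wy":0,"wz":0,"claw":100},{"dx":-3,"dy":-5,"dz":-2,"wx":0,"wy":0,"wz":0,"claw":100},{"dx":-3,"dy":-5,"dz":0,"wx":0,"wy":0,"wz":0,"claw":100},{"dx":-3,"dy":-5,"dz":0,"wx":0,"wy":0,"wz":0,"claw":100},{"dx":-3,"dy":-5,"dz":0,"wx":0,"wy":0,"wz":0,"claw":100},{"dx":-3,"dy":-5,"dz":0,"wx":0,"wy":0,"wz":0,"claw":100},{"dx":-2,"dy":-4,"dz":0,"wx":0,"wy":0,"wz":0,"claw":100},{"dx":0,"dy":0,"dz":0,"wx":0,"wy":0,"wz":0,"claw":100}]' 
cat > fin.py <<'E'
from m import *
print("stacked cups at z=.054"); measure("cup1",DOWN,.054,3,lim=6)
print("pots"); measure("pot1",UP,.008,1)
for n,P,z in(("jar",JAR,.008),("saucer",[(0,30),(16,45)],0),("bottle",BOT,0)):
    for o in find(n,P,z,.5): print(n,*o)
c=cam("top"); print([ (round(m["p"],2),m["rect"]) for m in optics.masks_of("hook","top")][:2]); c=cam("scene"); print([(round(m["p"],2),m["rect"]) for m in optics.masks_of("hook","scene")][:2])
E
python3 fin.py
```

```text
clock: 81.1
position: [0.461, 0.0402, 0.2718]
tool_rot: [-3.142, 0.0, -0.536]
force: [-0.0, -0.4, -0.3]
grip_width: 0.0851
finger_force: 0.0
stacked cups at z=.054
cup1 xy [ 0.4695 -0.399 ] top [ 0.4685 -0.3988] scene [ 0.4718 -0.3986] n 3 3
cup1 xy [ 0.57   -0.2644] top [ 0.5689 -0.2642] scene [ 0.5719 -0.2642] n 3 3
cup1 xy [ 0.4582 -0.297 ] top [ 0.4564 -0.2967] scene [ 0.4604 -0.2968] n 2 3
cup1 xy [ 0.519  -0.3353] top [ 0.5177 -0.3354] scene [ 0.5218 -0.3346] n 3 3
pots
jar 0.54 None [ 0.3925 -0.3343] None [410.7, 242.9, 20.7, 16.9]
saucer 0.83 0.6 [ 0.6722 -0.3639] [-0.6  0.6 -0.5  0.4] [414.0, 145.9, 26.0, 25.7]
bottle 0.76 0.56 [ 0.7739 -0.0728] [-1.4 -0.6 -1.1 -0.7] [319.6, 104.6, 27.8, 30.7]
[(0.74, [148.9, 116.2, 48.2, 116.7])]
[(0.83, [442.5, 163.7, 24.1, 82.2]), (0.6, [383.5, 154.7, 235.3, 157.2])]
```

```bash
python3 - <<'E'
from m import *
measure("stray",DOWN,.054,2,lim=7)
c=cam("scene"); print([(round(m["p"],2),m["rect"]) for m in optics.masks_of("hook","scene")][:2])
for o in find("jar",JAR,.008,.5): print(*o)
print(monitor.observe()["clock"])
E
```

```text
stray xy [ 0.4915 -0.2151] top [ 0.4898 -0.2147] scene [ 0.4951 -0.215 ] n 2 2
[(0.73, [427.7, 164.8, 45.5, 100.9])]
0.54 0.58 [ 0.3961 -0.3348] [ 1.4 -0.8  1.5 -0.8] [409.0, 245.6, 21.6, 10.6]
83.4
```

All five cups stand square on their pots. The hook mask is as at the start, and the jar, saucer and bottle are unmoved. Handing in.

```bash
python3 -c "
from workcell import job_done
print(job_done())"
```

```text
the job is handed in; nothing more can be done
None
```

I handed the job in at about 83 s: all five washed cups, including the stray, stand mouth-down and rim on rim on five pots (within about 2 mm by the cameras), the hook is back across both cradles, the jar, saucer and bottle measured unmoved, and I set the one pot that got knocked clear of its neighbour, though not quite on its old spot.

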